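# Sort four toolholders into their own colour pots

## Task

The last shift put all four toolholders back into the wrong tool pots. Put each one into the pot of the same colour as its ring, upright and fully home; only the black pot is free, so use it to park a holder on the way. Lower the holders into the pots rather than dropping them, never lay or stand one on the bench, and leave the setting gauge among the pots where it is.

Things in the scene. Friction and masses are not known exactly. Their poses are not given: they have to be found in the camera images.
- red_holder: Steel toolholder with red ring and a golden ball-nose cutter (dia. 10 mm), 0.3-0.6 kg, round about z (up). Origin on its axis at the taper's small lower end. Above it, mm: taper 0-48 (dia. 17 to 32), flange 48-68 (dia. 46), red ring 68-74 (dia. 43), dark cylinder and nut 74-106 (dia. 34, grip here), cutter up to 133. Seated (flange on the pot's rim) its origin is 10 above the bench.
- blue_holder: Steel toolholder with blue ring and a dark square-ended cutter (dia. 14 mm), 0.3-0.6 kg, round about z (up). Origin on its axis at the taper's small lower end. Above it, mm: taper 0-48 (dia. 17 to 32), flange 48-68 (dia. 46), blue ring 68-74 (dia. 43), dark cylinder and nut 74-106 (dia. 34, grip here), cutter up to 133. Seated (flange on the pot's rim) its origin is 10 above the bench.
- yellow_holder: Steel toolholder with yellow ring and a copper-coloured drill (dia. 8 mm), 0.3-0.6 kg, round about z (up). Origin on its axis at the taper's small lower end. Above it, mm: taper 0-48 (dia. 17 to 32), flange 48-68 (dia. 46), yellow ring 68-74 (dia. 43), dark cylinder and nut 74-106 (dia. 34, grip here), cutter up to 133. Seated (flange on the pot's rim) its origin is 10 above the bench.
- green_holder: Steel toolholder with green ring and a bright conical cutter (dia. 17 mm), 0.3-0.6 kg, round about z (up). Origin on its axis at the taper's small lower end. Above it, mm: taper 0-48 (dia. 17 to 32), flange 48-68 (dia. 46), green ring 68-74 (dia. 43), dark cylinder and nut 74-106 (dia. 34, grip here), cutter up to 133. Seated (flange on the pot's rim) its origin is 10 above the bench.
- red_pot: red tool pot, fixed: steel foot 76 x 76 x 6 mm under a red round sleeve, outside dia. 64, bore dia. 36, flat rim 58 mm above the bench. Origin on the bore's axis at bench level, z up. A seated holder's origin is 10 mm above this one, with 2 mm sideways play.
- blue_pot: blue tool pot, fixed: steel foot 76 x 76 x 6 mm under a blue round sleeve, outside dia. 64, bore dia. 36, flat rim 58 mm above the bench. Origin on the bore's axis at bench level, z up. A seated holder's origin is 10 mm above this one, with 2 mm sideways play.
- yellow_pot: yellow tool pot, fixed: steel foot 76 x 76 x 6 mm under a yellow round sleeve, outside dia. 64, bore dia. 36, flat rim 58 mm above the bench. Origin on the bore's axis at bench level, z up. A seated holder's origin is 10 mm above this one, with 2 mm sideways play.
- green_pot: green tool pot, fixed: steel foot 76 x 76 x 6 mm under a green round sleeve, outside dia. 64, bore dia. 36, flat rim 58 mm above the bench. Origin on the bore's axis at bench level, z up. A seated holder's origin is 10 mm above this one, with 2 mm sideways play.
- spare_pot: black tool pot, fixed: steel foot 76 x 76 x 6 mm under a black round sleeve, outside dia. 64, bore dia. 36, flat rim 58 mm above the bench. Origin on the bore's axis at bench level, z up. A seated holder's origin is 10 mm above this one, with 2 mm sideways play. It has no holder at the start: the free place.
- gauge: tool-length setting gauge standing loose among the pots: aluminium cylinder dia. 50 mm, 50 mm high, with a white dial on one side, 0.45 kg; to be left where it is. Origin at the centre of its underside, z up.

How it is judged:
At the end, for the whole second after the job is handed in: Each of the four toolholders stands released and at rest in the pot of its ring's colour: axis within 8 mm of the pot's axis, flange down on the rim (height within 4 mm of seated), upright within 0.1 rad. The black pot is therefore empty again (horizontal distance between red_holder and red_pot below 0.008 m and z of red_holder in the frame of red_pot between 0.006 and 0.014 m and angle between each of red_holder, blue_holder, yellow_holder, green_holder's own z axis and vertical below 0.1 rad and linear speed of each of red_holder, blue_holder, yellow_holder, green_holder below 0.02 m/s and horizontal distance between blue_holder and blue_pot below 0.008 m and z of blue_holder in the frame of blue_pot between 0.006 and 0.014 m and horizontal distance between yellow_holder and yellow_pot below 0.008 m and z of yellow_holder in the frame of yellow_pot between 0.006 and 0.014 m and horizontal distance between green_holder and green_pot below 0.008 m and z of green_holder in the frame of green_pot between 0.006 and 0.014 m); the robot touches nothing.
It fails at once if a toolholder is laid down, tipped over by more than 0.7 rad, or stood on the bench (its lower end under 5 mm above it) (angle between any of red_holder, blue_holder, yellow_holder, green_holder's own z axis and vertical above 0.7 rad or height (world z) of any of red_holder, blue_holder, yellow_holder, green_holder below 0.005 m).
It fails at once if a toolholder is dropped into a pot (it moves faster than 0.6 m/s inside one, as after a fall of about 20 mm) ((horizontal distance between red_holder and red_pot below 0.03 m and z of red_holder in the frame of red_pot below 0.05 m and linear speed of red_holder above 0.6 m/s) or (horizontal distance between red_holder and blue_pot below 0.03 m and z of red_holder in the frame of blue_pot below 0.05 m and linear speed of red_holder above 0.6 m/s) or (horizontal distance between red_holder and yellow_pot below 0.03 m and z of red_holder in the frame of yellow_pot below 0.05 m and linear speed of red_holder above 0.6 m/s) or (horizontal distance between red_holder and green_pot below 0.03 m and z of red_holder in the frame of green_pot below 0.05 m and linear speed of red_holder above 0.6 m/s) or (horizontal distance between red_holder and spare_pot below 0.03 m and z of red_holder in the frame of spare_pot below 0.05 m and linear speed of red_holder above 0.6 m/s) or (horizontal distance between blue_holder and red_pot below 0.03 m and z of blue_holder in the frame of red_pot below 0.05 m and linear speed of blue_holder above 0.6 m/s) or (horizontal distance between blue_holder and blue_pot below 0.03 m and z of blue_holder in the frame of blue_pot below 0.05 m and linear speed of blue_holder above 0.6 m/s) or (horizontal distance between blue_holder and yellow_pot below 0.03 m and z of blue_holder in the frame of yellow_pot below 0.05 m and linear speed of blue_holder above 0.6 m/s) or (horizontal distance between blue_holder and green_pot below 0.03 m and z of blue_holder in the frame of green_pot below 0.05 m and linear speed of blue_holder above 0.6 m/s) or (horizontal distance between blue_holder and spare_pot below 0.03 m and z of blue_holder in the frame of spare_pot below 0.05 m and linear speed of blue_holder above 0.6 m/s) or (horizontal distance between yellow_holder and red_pot below 0.03 m and z of yellow_holder in the frame of red_pot below 0.05 m and linear speed of yellow_holder above 0.6 m/s) or (horizontal distance between yellow_holder and blue_pot below 0.03 m and z of yellow_holder in the frame of blue_pot below 0.05 m and linear speed of yellow_holder above 0.6 m/s) or (horizontal distance between yellow_holder and yellow_pot below 0.03 m and z of yellow_holder in the frame of yellow_pot below 0.05 m and linear speed of yellow_holder above 0.6 m/s) or (horizontal distance between yellow_holder and green_pot below 0.03 m and z of yellow_holder in the frame of green_pot below 0.05 m and linear speed of yellow_holder above 0.6 m/s) or (horizontal distance between yellow_holder and spare_pot below 0.03 m and z of yellow_holder in the frame of spare_pot below 0.05 m and linear speed of yellow_holder above 0.6 m/s) or (horizontal distance between green_holder and red_pot below 0.03 m and z of green_holder in the frame of red_pot below 0.05 m and linear speed of green_holder above 0.6 m/s) or (horizontal distance between green_holder and blue_pot below 0.03 m and z of green_holder in the frame of blue_pot below 0.05 m and linear speed of green_holder above 0.6 m/s) or (horizontal distance between green_holder and yellow_pot below 0.03 m and z of green_holder in the frame of yellow_pot below 0.05 m and linear speed of green_holder above 0.6 m/s) or (horizontal distance between green_holder and green_pot below 0.03 m and z of green_holder in the frame of green_pot below 0.05 m and linear speed of green_holder above 0.6 m/s) or (horizontal distance between green_holder and spare_pot below 0.03 m and z of green_holder in the frame of spare_pot below 0.05 m and linear speed of green_holder above 0.6 m/s)).
It fails at once if the setting gauge is moved by more than 10 mm (distance of gauge from where it was at the start of the episode above 0.01 m).
It also fails if it takes over 112 s, if anything falls off the work surface, if the arm or the gripper's body presses on something with over 40 N, if the wrist force passes 120 N, or if a joint passes its speed limit or range.

## Robot

A 6-joint arm with a two-finger parallel gripper is mounted at the origin on the work surface. World frame = base frame: x ahead of the robot, y to its left, z up, the work surface at z = 0. Lengths are in m, angles in rad, forces in N, time in s.
With the tool pointing down it reaches from about 0.3 to 0.775 m from the base axis. Payload 14.6 kg.
Tool frame: the origin (TCP) lies at the very end of the fingers, on their centre line; the grasp point (between the pads) lies 19 mm behind it; y points along the fingers, x is the direction in which the jaws open and shut, and the axes are right-handed (so a half turn about y gives the same grasp; the last joint's range is limited). The gripper opens to 94 mm and grips with 3 to 60 N. Pads are 16 mm wide; open, the fingers measure 119 mm over their backs; the gripper's body (75 mm by 177 mm) begins 78 mm behind the grasp point.
Start: joints at [-1.282, 0.3, 1.521, -0, 1.321, -0.067], TCP at [0.192, -0.516, 0.205] pointing down, gripper open.
Joint ranges: [-3.03, 3.03], [-0.79, 2.21], [0.23, 2.52], [-1.04, 4.18], [0, 3.07], [-2.55, 2.55]. Speed limits (rad/s): [2.22, 2.22, 2.57, 3.14, 3.14, 3.14].

## Interface

Orientations are given as a unit quaternion [x, y, z, w].
In Python, from plant import env gives the robot as it stands. The module is installed in compiled form; this text tells all that it offers.
- The arm moves only by the tool play_rows, never from a script. Its argument "steps" is a list of rows, each an object of numbers: "tx", "ty", "tz": the shift along the world's x, y, z in cm; "twist": the turn about the world's z in rad. In form: [{"tx": .., "ty": .., "tz": .., "twist": ..}, ...]. A call has 1 to 8 rows; each row shifts and turns the commanded pose from where the row before left it; what a row does not reach is not made up. A row lasts 1/10 s, in which the tool goes at most 50 mm and 8.59 degrees, less where a joint would pass 70% of its speed; a pose out of reach is approached as far as the arm can. A call is refused whole if a number of a shift passes 5 or a number of a turn 0.15, either way. A call with a gripper value outside its range is refused whole. "gripper" is the finger opening in cm, from 0 to 9.4, set as the call begins (left out, the last holds). The fingers move at their own pace and stop on an object; "grip_force" is the grip in N (left out, the last holds). Time passes only in rows, so rows that do not move let the fingers close. It gives the time, the measured TCP pose, the force and the opening at its end, in the units of the state.
- env.observe(): the state, without advancing time (a new reading comes with each control period).
- env.get_image(name): name is "scene" or "side" or "wrist"; returns a dict with "image" (400x640x3 uint8, blue, green, red), "fx", "fy", "cx", "cy" (pixels), "cam_to_world" (4x4, takes a point from camera to world coordinates). Camera axes: x right, y up, looking along -z (the intrinsics and any distortion apply to the point x, -y, -z); pixel columns grow to the right and rows downward; lengths in m; the calibration is good to about 2 mm. A picture is of the moment at which its call begins. There is no depth.
- env.finish_job(): hands the job in, once; it reports no verdict.
The state is a dict: "t": time; "joint_pos": joint angles; "qvel": joint speeds; "effort": joint torques, N m; "ee_pos": TCP position; "ee_rot": TCP orientation; "force": force on the tool from outside, world axes, zero at the start; "moment": the same for the moment, N m; "width": finger opening in m.
Only numpy, scipy, OpenCV 4.12 (cv2) and the standard library are available. Lean on these libraries where they do the work, as an engineer would, in place of code of your own. Each camera call takes 0.05 s, during which the arm holds its last target.

## Working session

There is one attempt and no reset: what is moved stays moved. The work goes in short steps, Python scripts to look and compute and a tool call to move; the robot and the scene stay as the last step left them, time stands still between calls to the robot, and variables do not carry over. Pictures are saved under pics/ and viewed, and the job is handed in when it is done.

Besides the shell and the picture viewer there is one more tool, called after "Emit:" as name(argument=value, ...) on one line, values as JSON. play_rows: Moves the arm, as the interface text tells. Its arguments: {"type":"object","properties":{"steps":{"type":"array"},"gripper":{"type":"number"},"grip_force":{"type":"number"}},"required":["steps"]}

```bash
mkdir -p pics; python3 - <<'E'
from plant import env
import cv2
s=env.observe()
print(s)
for n in ["scene","side","wrist"]:
    d=env.get_image(n); cv2.imwrite(f"pics/{n}0.png",d["image"]); print(n,{k:v for k,v in d.items() if k!="image"})
E
```

```text
{'t': 0.0, 'joint_pos': array([-1.28159508e+00,  3.00470791e-01,  1.52158915e+00,  1.91368230e-05,
        1.32069130e+00, -6.65555652e-02]), 'qvel': array([-0.00023369, -0.00042951,  0.00034237,  0.0005261 ,  0.00087891,
        0.00096496]), 'effort': array([ 1.71175066e-04, -5.31809986e+01, -3.52742887e+01,  7.08244415e-02,
        2.43518804e-02, -6.75940259e-05]), 'ee_pos': array([ 0.19151439, -0.51529801,  0.20488308]), 'ee_rot': array([-0.58031973,  0.40395698, -0.40332509,  0.58084133]), 'force': array([ 0.27561367, -0.27952692,  0.32570585]), 'moment': array([-0.03881964, -0.02554277,  0.02917765]), 'width': 0.09388938822819191}
scene {'fx': 385.43325320313596, 'fy': 385.43325320313596, 'cx': 321.9047087577761, 'cy': 196.8690794131306, 'cam_to_world': array([[-0.71528414, -0.5715174 ,  0.40216472,  0.85641767],
       [ 0.69883294, -0.58409946,  0.41286843,  0.32684812],
       [-0.0010573 ,  0.57636419,  0.81719227,  0.69840439],
       [ 0.        ,  0.        ,  0.        ,  1.        ]])}
side {'fx': 457.191480799071, 'fy': 457.191480799071, 'cx': 323.433273334943, 'cy': 195.56456723573416, 'cam_to_world': array([[ 0.94412076,  0.20577463, -0.25747388,  0.29155793],
       [-0.32909534,  0.54532721, -0.77091796, -0.66595408],
       [-0.01822784,  0.8125731 ,  0.58257421,  0.53623858],
       [ 0.        ,  0.        ,  0.        ,  1.        ]])}
wrist {'fx': 330.8639324202474, 'fy': 330.8639324202474, 'cx': 322.73384104976867, 'cy': 202.23182778300807, 'cam_to_world': array([[ 3.48797342e-01,  9.06745187e-01,  2.36967467e-01,
         2.60663188e-01],
       [-9.37197941e-01,  3.37641242e-01,  8.75123471e-02,
        -4.91580074e-01],
       [-6.58590485e-04, -2.52609496e-01,  9.67568090e-01,
         3.84110682e-01],
       [ 0.00000000e+00,  0.00000000e+00,  0.00000000e+00,
         1.00000000e+00]])}
```

View pics/scene0.png

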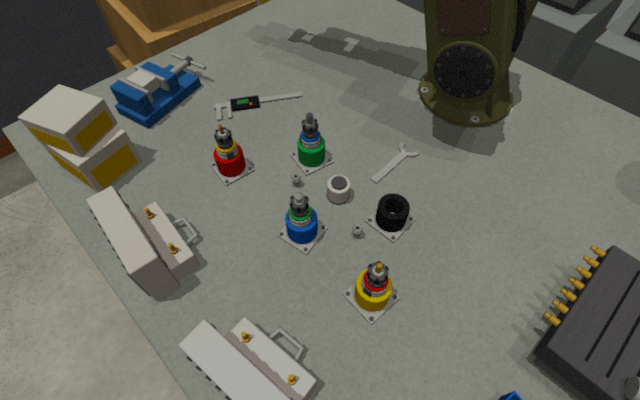

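View pics/side0.png

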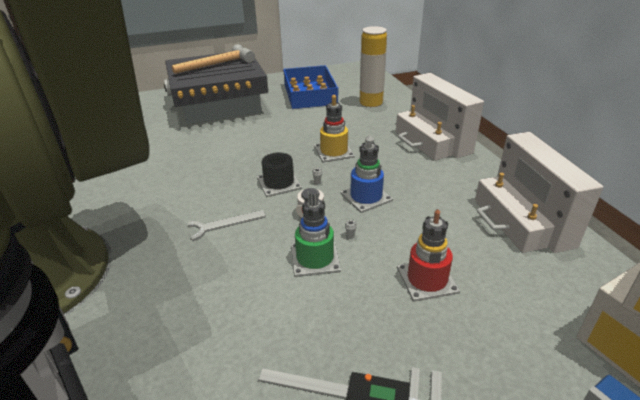

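View pics/wrist0.png

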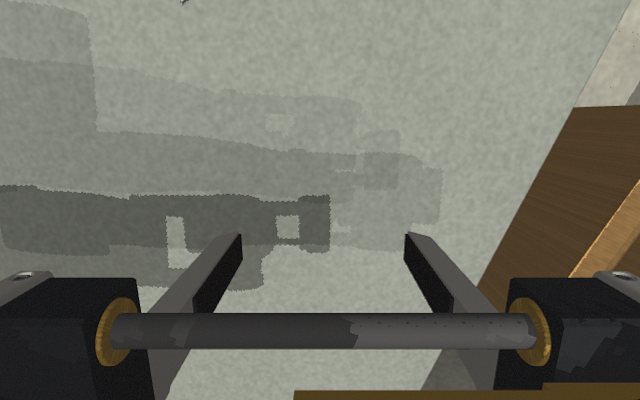

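```bash
python3 - <<'E'
import cv2,numpy as np
def tiles(n,cs,out,h=45,z=4):
    im=cv2.imread(f"pics/{n}0.png"); T=[]
    for (u,v) in cs:
        c=cv2.resize(im[v-h:v+h,u-h:u+h],None,fx=z,fy=z,interpolation=cv2.INTER_CUBIC)
        for k in range(0,2*h,10):
            cv2.putText(c,str(u-h+k),(k*z,8),0,.3,(255,255,0),1); cv2.putText(c,str(v-h+k),(0,k*z+4),0,.3,(255,255,0),1)
            cv2.line(c,(k*z,10),(k*z,14),(255,255,0),1);cv2.line(c,(20,k*z),(24,k*z),(255,255,0),1)
        T.append(c)
    cv2.imwrite(out,np.hstack(T[:2]) if len(T)==2 else np.vstack([np.hstack(T[:2]),np.hstack(T[2:])]) if len(T)==4 else T[0])
tiles("scene",[(232,155),(312,145),(302,220),(373,288)],"pics/sc_a.png",35,4)
tiles("scene",[(392,213),(339,188)],"pics/sc_b.png",35,5)
tiles("side",[(430,255),(315,235),(367,170),(335,130)],"pics/si_a.png",45,3)
tiles("side",[(278,172),(312,200)],"pics/si_b.png",35,5)
E
```

```text
(no output)
```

View pics/sc_a.png

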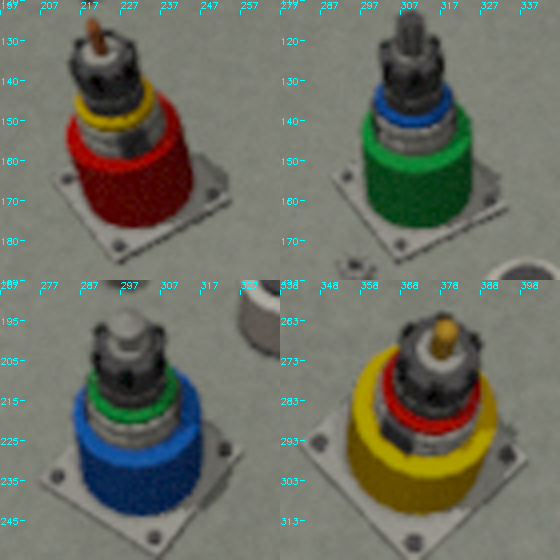

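View pics/sc_b.png

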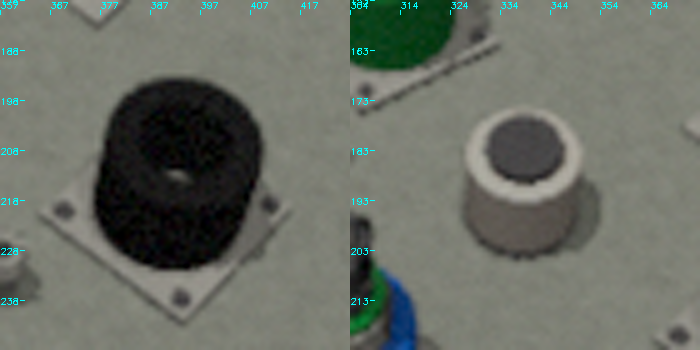

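View pics/si_a.png

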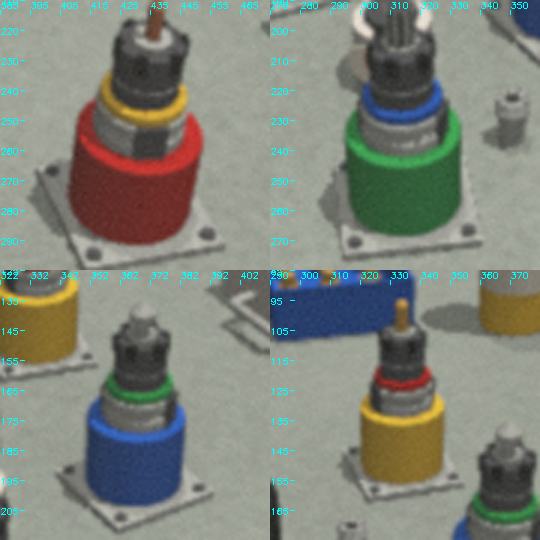

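View pics/si_b.png

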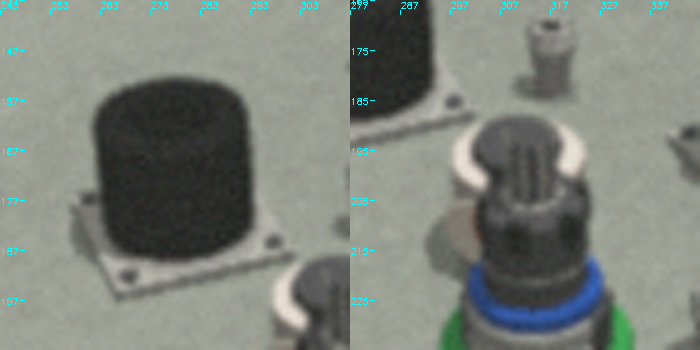

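```bash
cat > h.py <<'E'
import cv2,numpy as np
from scipy.optimize import minimize
from scipy.spatial.transform import Rotation as R
CAM={}
def proj(d,P):
    T=np.linalg.inv(d["cam_to_world"]); p=P@T[:3,:3].T+T[:3,3]
    return np.c_[d["cx"]+d["fx"]*p[:,0]/-p[:,2], d["cy"]+d["fy"]*-p[:,1]/-p[:,2]]
a=np.linspace(0,2*np.pi,60,endpoint=False)
def circ(x,y,z,r): return np.c_[x+r*np.cos(a),y+r*np.sin(a),0*a+z]
S=4
def hullmask(d,parts,box,conv=True):
    u0,v0,u1,v1=box; m=np.zeros(((v1-v0)*S,(u1-u0)*S),np.uint8)
    for P in parts:
        q=(proj(d,P)-[u0-.5,v0-.5])*S-.5
        cv2.fillConvexPoly(m,np.round(cv2.convexHull(q.astype(np.float32))*16).astype(np.int32),255,cv2.LINE_AA,4)
    return cv2.resize(m,None,fx=1/S,fy=1/S,interpolation=cv2.INTER_AREA)/255.
def holder(x,y,z0):
    f=lambda z1,r1,z2,r2: np.vstack([circ(x,y,z0+z1,r1),circ(x,y,z0+z2,r2)])
    return [f(.048,.023,.068,.023),f(.068,.0215,.074,.0215),f(.074,.017,.106,.017),f(.106,.004,.133,.004)]
def pot(x,y): return [np.vstack([circ(x,y,.006,.032),circ(x,y,.058,.032)])]
E
cat > fit.py <<'E'
from h import *
from plant import env
D={n:env.get_image(n) for n in("scene","side")}
def cm(im,c):
    h=cv2.cvtColor(im,cv2.COLOR_BGR2HSV).astype(int); H,Sx,V=h[...,0],h[...,1],h[...,2]
    g={"red":((H<8)|(H>172))&(Sx>150)&(V>50),"yellow":(H>18)&(H<32)&(Sx>140)&(V>60),"green":(H>55)&(H<85)&(Sx>110)&(V>40),"blue":(H>100)&(H<125)&(Sx>120)&(V>50),"black":(V<62)}[c]
    return g.astype(float)
box={"red":[(232,160),(430,255)],"green":[(312,152),(315,245)],"blue":[(302,220),(367,180)],"yellow":[(373,288),(335,138)],"black":[(392,213),(278,172)]}
g0={}
def ray(d,u,v,z):
    r=d["cam_to_world"][:3,:3]@np.array([(u-d["cx"])/d["fx"],-(v-d["cy"])/d["fy"],-1]);o=d["cam_to_world"][:3,3]
    return (o+r*(z-o[2])/r[2])[:2]
for c,b in box.items():
    ms={}
    for n,(u,v) in zip(("scene","side"),b):
        bx=(u-38,v-38,u+38,v+38); m=cm(D[n]["image"],c)[bx[1]:bx[3],bx[0]:bx[2]]
        k,l,st,_=cv2.connectedComponentsWithStats(m.astype(np.uint8)); i=1+np.argmax(st[1:,4]); ms[n]=((l==i).astype(float),bx,st[i])
    def cost(p,names,dbg=False):
        e=0
        for n in names:
            m,bx,_=ms[n]; M=hullmask(D[n],pot(*p),bx)
            w=np.ones_like(M)
            if c!="black": M=M*(1-hullmask(D[n],holder(*p,.01),bx)); 
            e+=np.abs(M-m).sum()
        return e
    s0=ray(D["scene"],*b[0],.03); out=[]
    for names in (["scene"],["side"],["scene","side"]):
        r=minimize(cost,s0,args=(names,),method="Nelder-Mead",options=dict(initial_simplex=[s0,s0+[.01,0],s0+[0,.01]],xatol=1e-5,fatol=.01)); out.append((np.round(r.x*1000,1),round(r.fun)))
    print(c,out,[ms[n][2][4] for n in ms])
s=env.observe(); print(s["ee_pos"],R.from_quat(s["ee_rot"]).as_matrix().round(3))
d=D["scene"];print("gauge",ray(d,339,182,.05),ray(D["side"],310,191,.05))
E
python3 fit.py
```

```text
red [(array([ 603.8, -234. ]), 73), (array([ 607.8, -228.4]), 540), (array([ 606.2, -230.1]), 675)] [np.int32(538), np.int32(817)]
green [(array([ 451.1, -126.2]), 64), (array([ 456.1, -119.5]), 344), (array([ 454.3, -123.4]), 473)] [np.int32(514), np.int32(837)]
blue [(array([604.7,   6.7]), 86), (array([608.7,  13.1]), 138), (array([605.5,   7.4]), 285)] [np.int32(573), np.int32(747)]
yellow [(array([605.8, 200.1]), 104), (array([609.7, 205.2]), 98), (array([606.4, 200.4]), 242)] [np.int32(649), np.int32(572)]
black [(array([452.2, 118.4]), 103), (array([455.6, 122.9]), 148), (array([454.5, 119.6]), 260)] [np.int32(1006), np.int32(941)]
[ 0.19154454 -0.51544052  0.20517741] [[ 0.348 -0.     0.937]
 [-0.937  0.001  0.348]
 [-0.001 -1.     0.   ]]
gauge [ 0.48455551 -0.00298474] [ 4.87932170e-01 -1.61308591e-05]
```

```bash
cat >> fit.py <<'E'
# overlays
for n in D:
    im=cv2.resize(D[n]["image"],None,fx=3,fy=3,interpolation=cv2.INTER_CUBIC)
    for p in [(.6038,-.234),(.4511,-.1262),(.6047,.0067),(.6058,.2001),(.4522,.1184)]:
        if n=="side": p=(p[0]+.004,p[1]+.0055)
        for z,r in ((.006,.032),(.058,.032),(.078,.023),(.084,.0215),(.116,.017)):
            q=proj(D[n],circ(*p,z,r))*3+1
            cv2.polylines(im,[np.round(q).astype(np.int32)],True,(255,0,255),1)
    c={"scene":(180,90,440,330),"side":(240,90,480,310)}[n]
    cv2.imwrite(f"pics/ov_{n}_{env.observe()['t']:.2f}.png",im[c[1]*3:c[3]*3,c[0]*3:c[2]*3])
E
python3 fit.py >/dev/null; ls pics
```

```text
ov_scene_0.35.png
ov_side_0.35.png
sc_a.png
sc_b.png
scene0.png
si_a.png
si_b.png
side0.png
wrist0.png
```

View pics/ov_scene_0.35.png

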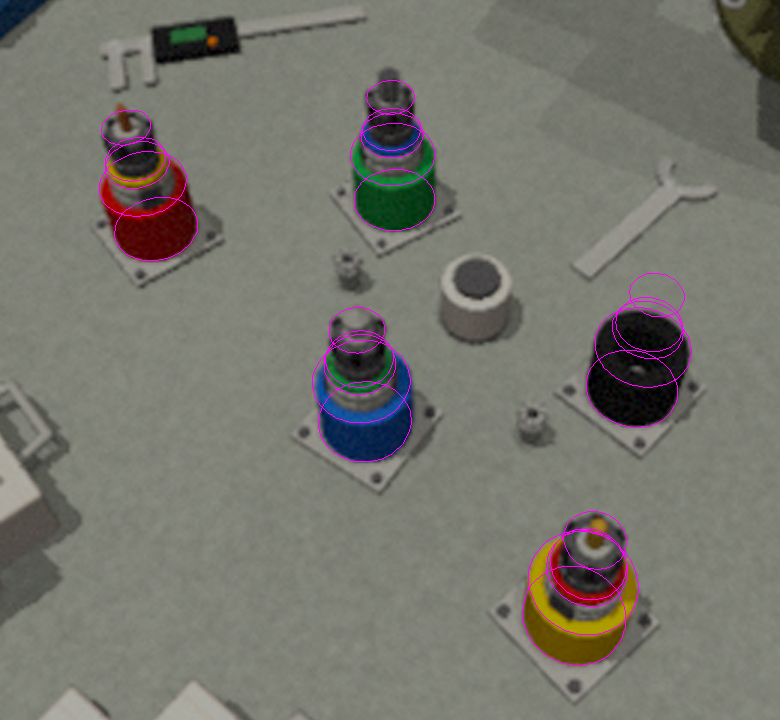

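View pics/ov_side_0.35.png

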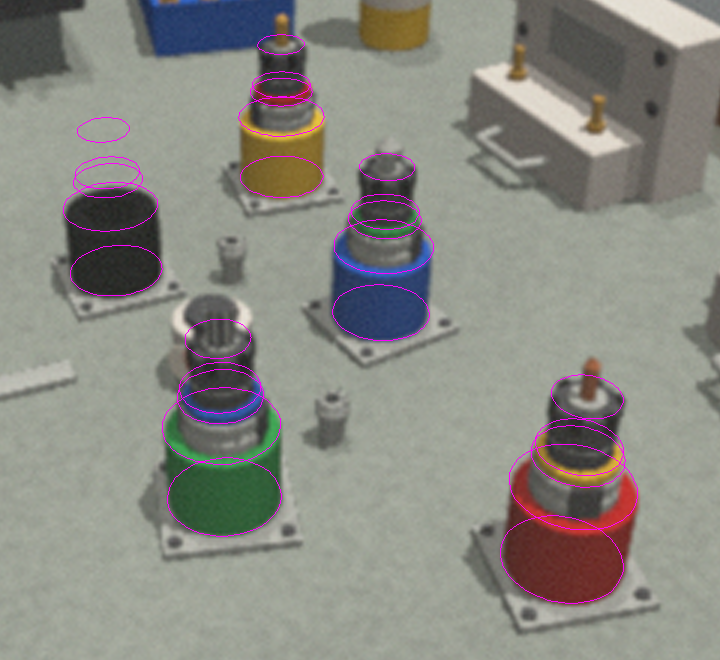

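Emit:
play_rows(steps=[{"tx": 2,"ty": 2,"tz": 1.2,"twist": 0.09},{"tx": 2.7,"ty": 3.3,"tz": 1.2,"twist": 0.09},{"tx": 2.7,"ty": 3.3,"tz": 1.2,"twist": 0.09},{"tx": 2.7,"ty": 3.3,"tz": 1.2,"twist": 0.09},{"tx": 2.7,"ty": 3.3,"tz": 1.2},{"tx": 2.7,"ty": 3.3,"tz": 1.2},{"tx": 2.7,"ty": 3.3,"tz": 1.2},{"tx": 2.7,"ty": 3.3,"tz": 1.2}])

```text
invalid input
```

Emit:
play_rows(steps=[{"tx": 2.7,"ty": 3.3,"tz": 1},{"tx": 2.7,"ty": 3.3},{"tx": 2.7,"ty": 3.3},{"tx": 2,"ty": 2},{}], gripper=6.5)

```text
invalid input
```

```bash
python3 - <<'E'
from plant import env
import cv2,pickle
d=env.get_image("wrist"); cv2.imwrite("pics/w1.png",d["image"]); s=env.observe(); print(s["t"],s["ee_pos"],s["joint_pos"],s["force"]); pickle.dump((d,s),open("w1.pkl","wb"))
print(d["cam_to_world"].round(3))
E
```

```text
0.4 [ 0.19157793 -0.51550274  0.20535388] [-1.28158754e+00  3.00002537e-01  1.52108369e+00  1.29534231e-05
  1.32071295e+00 -6.65823329e-02] [-0.3967306  -0.31530068  0.17727674]
[[ 0.349  0.907  0.237  0.261]
 [-0.937  0.337  0.088 -0.492]
 [ 0.    -0.253  0.968  0.384]
 [ 0.     0.     0.     1.   ]]
```

View pics/w1.png

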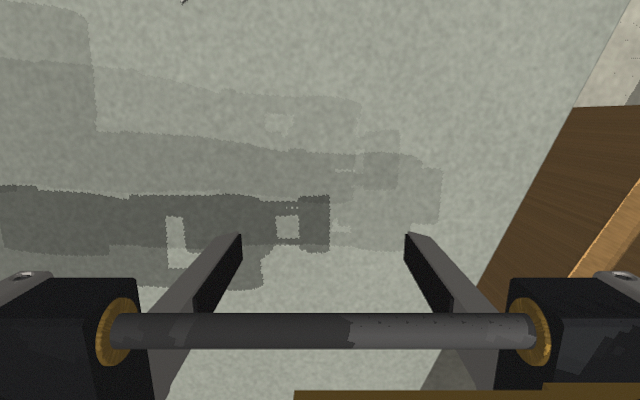

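All four keys are apparently needed in every row.

Emit:
play_rows(steps=[{"tx": 2,"ty": 2,"tz": 1.2,"twist": 0.09},{"tx": 2.7,"ty": 3.3,"tz": 1.2,"twist": 0.09},{"tx": 2.7,"ty": 3.3,"tz": 1.2,"twist": 0.09},{"tx": 2.7,"ty": 3.3,"tz": 1.2,"twist": 0.09},{"tx": 2.7,"ty": 3.3,"tz": 1.2,"twist": 0},{"tx": 2.7,"ty": 3.3,"tz": 1.2,"twist": 0},{"tx": 2.7,"ty": 3.3,"tz": 1.2,"twist": 0},{"tx": 2.7,"ty": 3.3,"tz": 1.2,"twist": 0}])

```text
t: 1.2
ee_pos: [0.4014, -0.263, 0.3021]
ee_rot: [0.643, -0.293, 0.293, -0.643]
force: [0.1, 0.2, 0.8]
width: 0.0939
```

Emit:
play_rows(steps=[{"tx": 2.7,"ty": 3.3,"tz": 1,"twist": 0},{"tx": 2.7,"ty": 3.3,"tz": 0,"twist": 0},{"tx": 2.7,"ty": 3.3,"tz": 0,"twist": 0},{"tx": 2,"ty": 2,"tz": 0,"twist": 0},{"tx": 0,"ty": 0,"tz": 0,"twist": 0}], gripper=6.5)

```text
t: 1.7
ee_pos: [0.503, -0.1432, 0.311]
ee_rot: [-0.644, 0.292, -0.292, 0.644]
force: [-0.3, -0.4, -0.6]
width: 0.065
```

```bash
python3 - <<'E'
from plant import env
import cv2,pickle
d=env.get_image("wrist"); cv2.imwrite("pics/w2.png",d["image"]); s=env.observe(); print(s["t"],s["ee_pos"],s["joint_pos"],s["force"]); pickle.dump((d,s),open("w2.pkl","wb"))
print(d["cam_to_world"].round(3))
E
```

```text
1.75 [ 0.50214802 -0.144488    0.311066  ] [-3.50263446e-01  1.79353328e-01  1.42725133e+00 -1.96288199e-05
  1.53566855e+00  5.02342529e-01] [-0.75517729  0.05779976 -0.39456117]
[[ 0.659  0.728  0.19   0.559]
 [-0.752  0.638  0.166 -0.097]
 [-0.    -0.253  0.968  0.49 ]
 [ 0.     0.     0.     1.   ]]
```

View pics/w2.png

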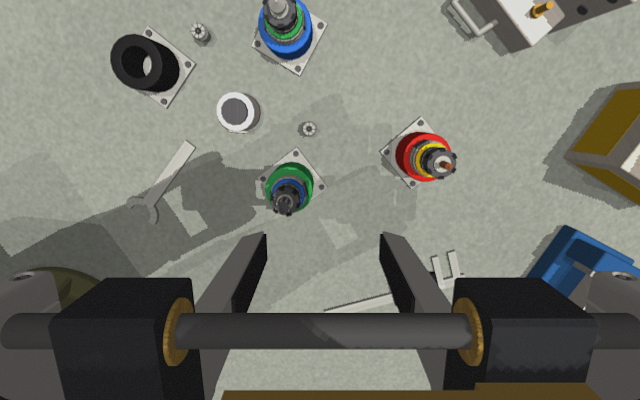

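```bash
cat > wfit.py <<'E'
from h import *
import pickle,sys
def cm(im,c):
    h=cv2.cvtColor(im,cv2.COLOR_BGR2HSV).astype(int); H,Sx,V=h[...,0],h[...,1],h[...,2]
    return {"red":((H<8)|(H>172))&(Sx>150)&(V>50),"yellow":(H>18)&(H<32)&(Sx>140)&(V>60),"green":(H>55)&(H<85)&(Sx>110)&(V>40),"blue":(H>100)&(H<125)&(Sx>120)&(V>50),"black":(V<62)}[c].astype(np.uint8)
G={"red":(.606,-.231),"green":(.454,-.123),"blue":(.606,.009),"yellow":(.607,.202),"black":(.454,.120)}
def wfit(d,which,occ={}):
    for c in which:
        s0=np.array(G[c]); ctr=proj(d,np.array([[*s0,.04]]))[0].round().astype(int); h=48
        bx=(max(0,ctr[0]-h),max(0,ctr[1]-h),min(640,ctr[0]+h),min(400,ctr[1]+h))
        m=cm(d["image"],c)[bx[1]:bx[3],bx[0]:bx[2]]
        k,l,st,_=cv2.connectedComponentsWithStats(m); i=1+np.argmax(st[1:,4]); m=(l==i).astype(float)
        holes=(occ.get(c,True))
        def cost(p):
            M=hullmask(d,pot(*p),bx)
            if c!="black": M=M*(1-hullmask(d,holder(*p,.01),bx))
            if c=="black": mm=np.maximum(m,hullmask(d,[circ(*p,.058,.018)],bx))
            else: mm=m
            return np.abs(M-mm).sum()
        r=minimize(cost,s0,method="Nelder-Mead",options=dict(initial_simplex=[s0,s0+[.008,0],s0+[0,.008]],xatol=1e-5,fatol=.01))
        print(c,np.round(r.x*1000,1),round(r.fun),int(m.sum()))
if __name__=="__main__":
    d,s=pickle.load(open(sys.argv[1],"rb")); wfit(d,sys.argv[2:])
E
python3 wfit.py w2.pkl red green blue black
```

```text
red [ 608.5 -233.2] 196 862
green [ 455.7 -126.6] 163 719
blue [608.9   7.5] 189 1021
black [456.8 114.8] 254 2839
```

Emit:
play_rows(steps=[{"tx": 0,"ty": 3,"tz": 0,"twist": -0.12},{"tx": 0,"ty": 4,"tz": 0,"twist": -0.12},{"tx": 0,"ty": 4,"tz": 0,"twist": -0.12},{"tx": 0,"ty": 4,"tz": 0,"twist": -0.12},{"tx": 0,"ty": 4,"tz": 0,"twist": -0.12},{"tx": 0,"ty": 3,"tz": 0,"twist": -0.12},{"tx": 0,"ty": 0,"tz": 0,"twist": 0},{"tx": 0,"ty": 0,"tz": 0,"twist": 0}])

```text
t: 2.55
ee_pos: [0.5014, 0.0739, 0.3115]
ee_rot: [0.499, -0.5, 0.501, -0.499]
force: [-0.7, 0.4, 0.3]
width: 0.0648
```

```bash
python3 - <<'E'
from plant import env
import cv2,pickle
d=env.get_image("wrist"); cv2.imwrite("pics/w3.png",d["image"]); s=env.observe(); print(s["t"],s["ee_pos"],s["joint_pos"],s["force"]); pickle.dump((d,s),open("w3.pkl","wb"))
print(d["cam_to_world"].round(3))
from h import R
print(R.from_quat(s["ee_rot"]).as_matrix().round(4))
E
python3 wfit.py w3.pkl green blue black yellow red
```

```text
2.6 [0.50149381 0.07338733 0.31152716] [ 7.31588046e-02  1.41940756e-01  1.46932537e+00 -2.40181955e-04
  1.53022166e+00  1.64704395e+00] [ 0.70740697 -0.03956411  1.04343403]
[[-0.002  0.968  0.252  0.575]
 [-1.    -0.002  0.     0.072]
 [ 0.001 -0.252  0.968  0.491]
 [ 0.     0.     0.     1.   ]]
[[-3.1e-03  1.0e-04  1.0e+00]
 [-1.0e+00 -2.0e-04 -3.1e-03]
 [ 2.0e-04 -1.0e+00  1.0e-04]]
green [ 456.  -127.4] 134 1093
blue [609.    6.7] 217 831
black [457.8 116.4] 153 1567
yellow [610.6 200.2] 153 1014
red [ 608.9 -234.3] 232 1649
```

View pics/w3.png

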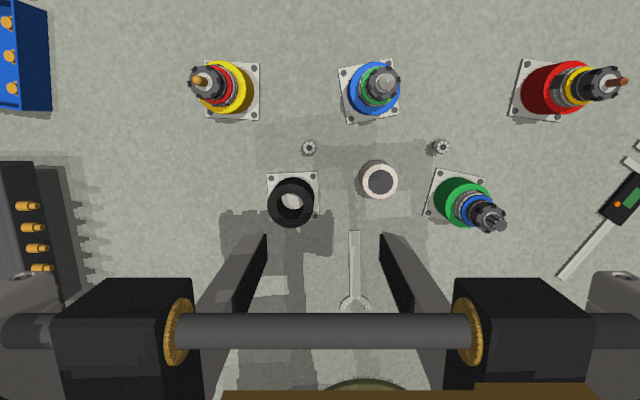

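Emit:
play_rows(steps=[{"tx": -0.8,"ty": -3.3,"tz": 0,"twist": 0},{"tx": -0.8,"ty": -3.3,"tz": 0,"twist": 0},{"tx": -0.8,"ty": -3.3,"tz": 0,"twist": 0},{"tx": -0.8,"ty": -3.3,"tz": 0,"twist": 0},{"tx": -0.8,"ty": -3.3,"tz": -3,"twist": 0},{"tx": -0.65,"ty": -3.5,"tz": -3,"twist": 0},{"tx": 0,"ty": 0,"tz": -4,"twist": 0},{"tx": 0,"ty": 0,"tz": -4,"twist": 0}])

```text
t: 3.4
ee_pos: [0.4542, -0.1279, 0.1704]
ee_rot: [0.498, -0.501, 0.502, -0.498]
force: [1.5, 0.4, 0.2]
width: 0.0651
```

```bash
cat > look.py <<'E'
from plant import env
import cv2,pickle,sys
n=sys.argv[1]
d=env.get_image("wrist"); cv2.imwrite(f"pics/{n}.png",d["image"]); s=env.observe(); print(s["t"],s["ee_pos"].round(4),s["force"].round(1),s["moment"].round(2),s["width"]); pickle.dump((d,s),open(n+".pkl","wb"))
E
python3 look.py w4
```

```text
3.45 [ 0.4518 -0.1265  0.1642] [-1.1  0.5 -7.5] [ 0.05  0.13 -0.07] 0.0650093094487864
```

View pics/w4.png

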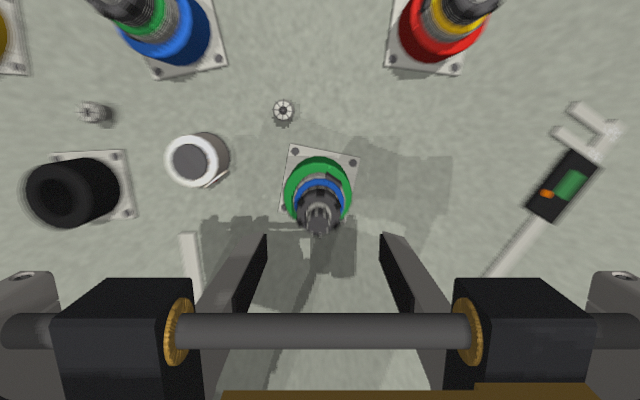

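Emit:
play_rows(steps=[{"tx": 0,"ty": 0,"tz": 0,"twist": 0},{"tx": 0,"ty": 0,"tz": 0,"twist": 0},{"tx": 0,"ty": 0,"tz": 0,"twist": 0}])

```text
t: 3.75
ee_pos: [0.4559, -0.126, 0.1736]
ee_rot: [0.499, -0.5, 0.502, -0.5]
force: [-0.4, 0.4, 0.2]
width: 0.065
```

```bash
python3 look.py w5; python3 wfit.py w5.pkl green blue
```

```text
3.8 [ 0.4558 -0.1259  0.1733] [ 0.8 -0.3 -0.5] [ 0.03  0.   -0.02] 0.06521202973195685
green [ 455.9 -125.8] 267 1417
blue [609.3   7.8] 158 2616
```

Emit:
play_rows(steps=[{"tx": 0,"ty": 0,"tz": -2,"twist": 0},{"tx": 0,"ty": 0,"tz": -2,"twist": 0},{"tx": 0,"ty": 0,"tz": -2,"twist": 0},{"tx": 0,"ty": 0,"tz": -1.5,"twist": 0},{"tx": 0,"ty": 0,"tz": -1,"twist": 0},{"tx": 0,"ty": 0,"tz": 0,"twist": 0},{"tx": 0,"ty": 0,"tz": 0,"twist": 0},{"tx": 0,"ty": 0,"tz": 0,"twist": 0}])

```text
t: 4.6
ee_pos: [0.4556, -0.1257, 0.0874]
ee_rot: [0.499, -0.501, 0.502, -0.499]
force: [-0.2, -0.2, -0.2]
width: 0.0649
```

Emit:
play_rows(steps=[{"tx": 0,"ty": 0,"tz": 0,"twist": 0},{"tx": 0,"ty": 0,"tz": 0,"twist": 0},{"tx": 0,"ty": 0,"tz": 0,"twist": 0},{"tx": 0,"ty": 0,"tz": 0,"twist": 0},{"tx": 0,"ty": 0,"tz": 0,"twist": 0},{"tx": 0,"ty": 0,"tz": 0,"twist": 0}], gripper=2.5, grip_force=30)

```text
t: 5.2
ee_pos: [0.4552, -0.1258, 0.0866]
ee_rot: [0.499, -0.501, 0.501, -0.499]
force: [-0.3, -1.5, 1.3]
width: 0.0335
```

```bash
python3 look.py w6
```

```text
5.25 [ 0.4552 -0.1258  0.0866] [-0.6 -1.8  2.2] [-0.44  0.04 -0.  ] 0.03341485102890666
```

View pics/w6.png

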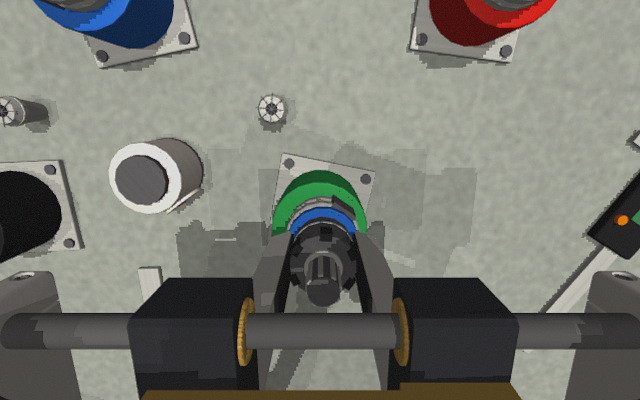

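Emit:
play_rows(steps=[{"tx": 0,"ty": 0,"tz": 0,"twist": 0},{"tx": 0,"ty": 0,"tz": 0.5,"twist": 0},{"tx": 0,"ty": 0,"tz": 1,"twist": 0},{"tx": 0,"ty": 0,"tz": 2,"twist": 0},{"tx": 0,"ty": 0,"tz": 2,"twist": 0},{"tx": 0,"ty": 0,"tz": 2,"twist": 0},{"tx": 0,"ty": 0,"tz": 1.5,"twist": 0},{"tx": 0,"ty": 0,"tz": 0,"twist": 0}], grip_force=45)

```text
t: 6.05
ee_pos: [0.4558, -0.1257, 0.1786]
ee_rot: [0.498, -0.5, 0.502, -0.5]
force: [1.1, 0.7, -4.0]
width: 0.0332
```

```bash
python3 look.py w7
```

```text
6.1 [ 0.4552 -0.1255  0.1771] [-0.4 -0.1 -4.9] [ 0.02  0.05 -0.01] 0.0330953163307525
```

View pics/w7.png

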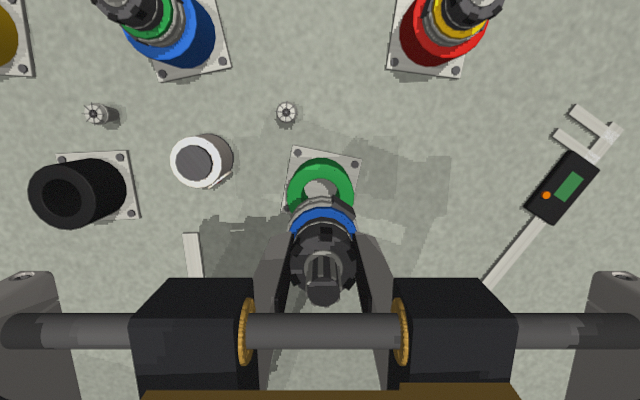

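Emit:
play_rows(steps=[{"tx": 0,"ty": 2,"tz": 0,"twist": 0},{"tx": 0,"ty": 3.5,"tz": 0,"twist": 0},{"tx": 0,"ty": 4,"tz": 0,"twist": 0},{"tx": 0,"ty": 4,"tz": 0,"twist": 0},{"tx": 0.1,"ty": 4,"tz": 0,"twist": 0},{"tx": 0,"ty": 3.5,"tz": 0,"twist": 0},{"tx": 0,"ty": 2.2,"tz": 0,"twist": 0},{"tx": 0,"ty": 1,"tz": 0,"twist": 0}])

```text
t: 6.9
ee_pos: [0.4554, 0.1181, 0.1755]
ee_rot: [-0.5, 0.501, -0.5, 0.499]
force: [-0.2, -0.7, -3.1]
width: 0.0336
```

Emit:
play_rows(steps=[{"tx": 0,"ty": 0,"tz": 0,"twist": 0},{"tx": 0,"ty": 0,"tz": 0,"twist": 0},{"tx": 0,"ty": 0,"tz": 0,"twist": 0}])

```text
t: 7.2
ee_pos: [0.4561, 0.1155, 0.1763]
ee_rot: [-0.499, 0.501, -0.501, 0.499]
force: [-0.2, -0.5, -3.9]
width: 0.0334
```

```bash
python3 look.py w8;python3 - <<'E'
from plant import env
import cv2
for n,c in(("scene",(340,110,480,250)),("side",(210,80,350,220))):
    d=env.get_image(n); cv2.imwrite(f"pics/{n}8.png",cv2.resize(d["image"][c[1]:c[3],c[0]:c[2]],None,fx=4,fy=4,interpolation=cv2.INTER_CUBIC))
E
```

```text
7.25 [0.4561 0.1155 0.1764] [-0.7  0.2 -4.3] [ 0.02 -0.02  0.03] 0.033615703121587605
```

View pics/w8.png

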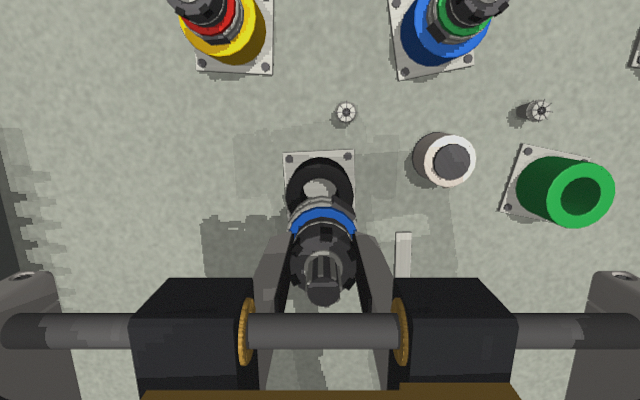

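View pics/side8.png

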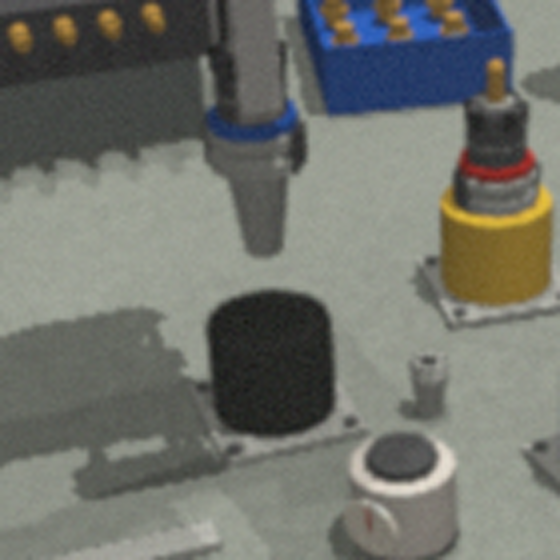

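View pics/scene8.png

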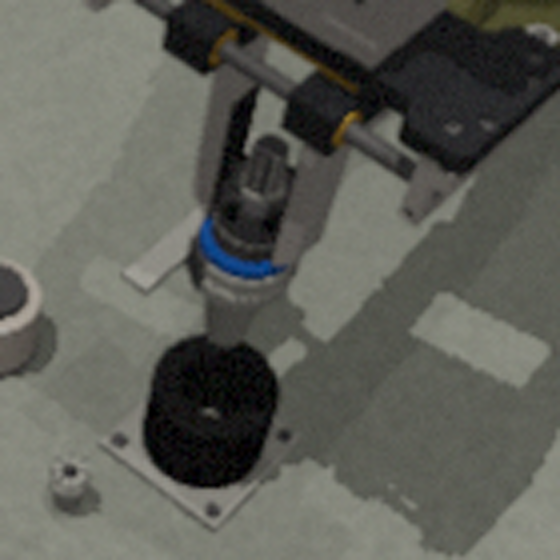

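Emit:
play_rows(steps=[{"tx": 0,"ty": 0.15,"tz": -1,"twist": 0},{"tx": 0,"ty": 0,"tz": -1.5,"twist": 0},{"tx": 0,"ty": 0,"tz": -1.5,"twist": 0},{"tx": 0,"ty": 0,"tz": -1,"twist": 0},{"tx": 0,"ty": 0,"tz": -1,"twist": 0},{"tx": 0,"ty": 0,"tz": -0.5,"twist": 0},{"tx": 0,"ty": 0,"tz": 0,"twist": 0},{"tx": 0,"ty": 0,"tz": 0,"twist": 0}])

```text
t: 8.15
ee_pos: [0.4563, 0.118, 0.1118]
ee_rot: [0.499, -0.501, 0.501, -0.499]
force: [0.2, -1.0, -2.8]
width: 0.0335
```

```bash
python3 look.py w9
```

```text
8.2 [0.4564 0.118  0.1119] [-0.1 -0.5 -3.3] [ 0.02  0.02 -0.05] 0.033229037997046844
```

View pics/w9.png

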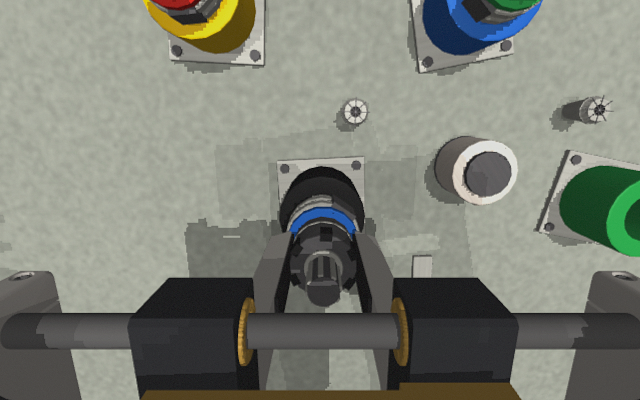

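Emit:
play_rows(steps=[{"tx": 0,"ty": 0,"tz": -0.6,"twist": 0},{"tx": 0,"ty": 0,"tz": -0.6,"twist": 0},{"tx": 0,"ty": 0,"tz": -0.5,"twist": 0},{"tx": 0,"ty": 0,"tz": -0.4,"twist": 0},{"tx": 0,"ty": 0,"tz": -0.3,"twist": 0},{"tx": 0,"ty": 0,"tz": 0,"twist": 0},{"tx": 0,"ty": 0,"tz": 0,"twist": 0}])

```text
t: 8.9
ee_pos: [0.4561, 0.118, 0.0875]
ee_rot: [0.499, -0.501, 0.501, -0.499]
force: [0.2, -0.2, -3.2]
width: 0.0329
```

```bash
python3 look.py w10
```

```text
8.95 [0.4562 0.118  0.0876] [ 0.6  0.9 -4.3] [-0.   -0.03 -0.01] 0.03346911028905997
```

No sideways force; 1 mm to go.

Emit:
play_rows(steps=[{"tx": 0,"ty": 0,"tz": -0.1,"twist": 0},{"tx": 0,"ty": 0,"tz": -0.1,"twist": 0},{"tx": 0,"ty": 0,"tz": 0,"twist": 0},{"tx": 0,"ty": 0,"tz": 0,"twist": 0}])

```text
t: 9.35
ee_pos: [0.4565, 0.118, 0.0864]
ee_rot: [0.499, -0.501, 0.501, -0.499]
force: [-2.1, -1.2, 7.5]
width: 0.0334
```

Emit:
play_rows(steps=[{"tx": 0,"ty": 0,"tz": 0,"twist": 0},{"tx": 0,"ty": 0,"tz": 0,"twist": 0},{"tx": 0,"ty": 0,"tz": 0,"twist": 0},{"tx": 0,"ty": 0,"tz": 0,"twist": 0},{"tx": 0,"ty": 0,"tz": 1,"twist": 0},{"tx": 0,"ty": 0,"tz": 2,"twist": 0},{"tx": 0,"ty": 0,"tz": 3,"twist": 0},{"tx": 0,"ty": 0,"tz": 3,"twist": 0}], gripper=6.5)

```text
t: 10.15
ee_pos: [0.4559, 0.1179, 0.1771]
ee_rot: [-0.499, 0.501, -0.501, 0.499]
force: [-0.2, -0.3, 0.9]
width: 0.0655
```

Emit:
play_rows(steps=[{"tx": 2,"ty": -1.5,"tz": 0,"twist": 0},{"tx": 3,"ty": -2.1,"tz": 0,"twist": 0},{"tx": 3,"ty": -2.1,"tz": 0,"twist": 0},{"tx": 3,"ty": -2.1,"tz": 0,"twist": 0},{"tx": 2.5,"ty": -1.8,"tz": 0,"twist": 0},{"tx": 1.75,"ty": -1.5,"tz": 0,"twist": 0},{"tx": 0,"ty": 0,"tz": 0,"twist": 0},{"tx": 0,"ty": 0,"tz": 0,"twist": 0}])

```text
t: 10.95
ee_pos: [0.6083, 0.007, 0.1757]
ee_rot: [-0.499, 0.501, -0.501, 0.499]
force: [-0.3, 0.9, -0.1]
width: 0.0648
```

```bash
python3 look.py w11; python3 wfit.py w11.pkl blue
```

```text
11.0 [0.6081 0.0074 0.1758] [-0.2  1.   0.4] [ 0.03 -0.    0.01] 0.0649895433903814
blue [608.1   7.2] 276 1359
```

View pics/w11.png

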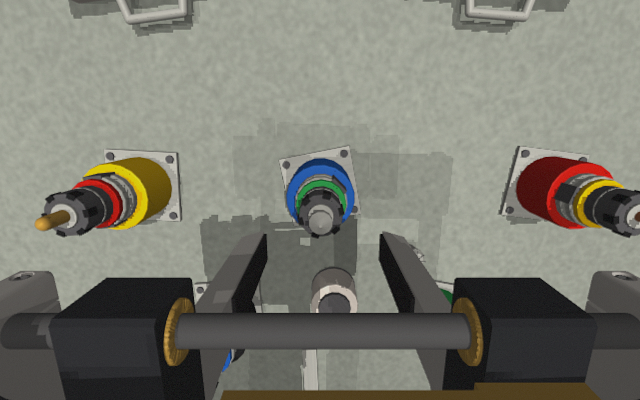

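Emit:
play_rows(steps=[{"tx": 0,"ty": 0,"tz": -2,"twist": 0},{"tx": 0,"ty": 0,"tz": -2,"twist": 0},{"tx": 0,"ty": 0,"tz": -2,"twist": 0},{"tx": 0,"ty": 0,"tz": -1.8,"twist": 0},{"tx": 0,"ty": 0,"tz": -1,"twist": 0},{"tx": 0,"ty": 0,"tz": 0,"twist": 0},{"tx": 0,"ty": 0,"tz": 0,"twist": 0}])

```text
t: 11.7
ee_pos: [0.6087, 0.0073, 0.0884]
ee_rot: [0.499, -0.501, 0.501, -0.499]
force: [0.6, 0.7, 0.1]
width: 0.0649
```

Emit:
play_rows(steps=[{"tx": 0,"ty": 0,"tz": 0,"twist": 0},{"tx": 0,"ty": 0,"tz": 0,"twist": 0},{"tx": 0,"ty": 0,"tz": 0,"twist": 0},{"tx": 0,"ty": 0,"tz": 0,"twist": 0},{"tx": 0,"ty": 0,"tz": 0,"twist": 0},{"tx": 0,"ty": 0,"tz": 0,"twist": 0}], gripper=2.5, grip_force=45)

```text
t: 12.3
ee_pos: [0.6088, 0.0067, 0.0877]
ee_rot: [0.499, -0.501, 0.501, -0.499]
force: [0.6, -1.8, 2.1]
width: 0.0332
```

Emit:
play_rows(steps=[{"tx": 0,"ty": 0,"tz": 0.5,"twist": 0},{"tx": 0,"ty": 0,"tz": 1,"twist": 0},{"tx": 0,"ty": 0,"tz": 2,"twist": 0},{"tx": 0,"ty": 0,"tz": 2,"twist": 0},{"tx": 0,"ty": 0,"tz": 2,"twist": 0},{"tx": 0,"ty": 0,"tz": 1.5,"twist": 0},{"tx": 0,"ty": 0,"tz": 0,"twist": 0}])

```text
t: 13.0
ee_pos: [0.6093, 0.007, 0.1799]
ee_rot: [0.498, -0.5, 0.502, -0.5]
force: [0.9, -0.0, -4.5]
width: 0.0334
```

Emit:
play_rows(steps=[{"tx": -1.5,"ty": -1.3,"tz": 0,"twist": 0},{"tx": -2.8,"ty": -2.4,"tz": 0,"twist": 0},{"tx": -2.8,"ty": -2.4,"tz": 0,"twist": 0},{"tx": -2.8,"ty": -2.4,"tz": 0,"twist": 0},{"tx": -2.8,"ty": -2.4,"tz": 0,"twist": 0},{"tx": -1.8,"ty": -1.6,"tz": 0,"twist": 0},{"tx": -0.8,"ty": -0.8,"tz": 0,"twist": 0},{"tx": 0,"ty": 0,"tz": 0,"twist": 0}])

```text
t: 13.8
ee_pos: [0.4551, -0.1266, 0.1773]
ee_rot: [-0.499, 0.502, -0.501, 0.499]
force: [0.4, 0.1, -3.6]
width: 0.0334
```

Emit:
play_rows(steps=[{"tx": 0,"ty": 0,"tz": 0,"twist": 0},{"tx": 0,"ty": 0,"tz": 0,"twist": 0}])

```text
t: 14.0
ee_pos: [0.4562, -0.1254, 0.1772]
ee_rot: [-0.499, 0.501, -0.501, 0.499]
force: [0.3, 1.3, -4.4]
width: 0.0337
```

```bash
python3 look.py w12
```

```text
14.05 [ 0.4561 -0.1254  0.1772] [ 0.1  0.3 -4.3] [0.02 0.03 0.07] 0.033664970879597855
```

View pics/w12.png

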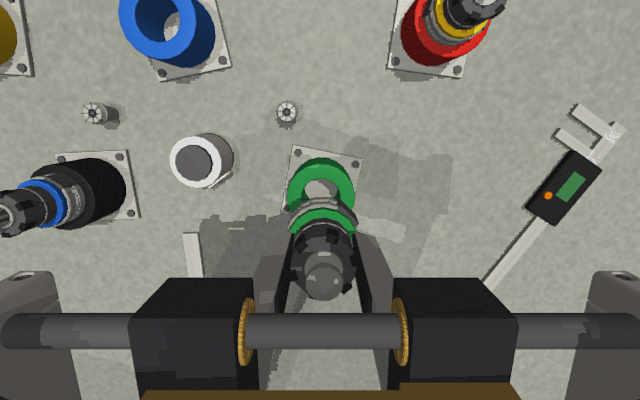

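Emit:
play_rows(steps=[{"tx": 0,"ty": 0,"tz": -1,"twist": 0},{"tx": 0,"ty": 0,"tz": -1.5,"twist": 0},{"tx": 0,"ty": 0,"tz": -1.5,"twist": 0},{"tx": 0,"ty": 0,"tz": -1.2,"twist": 0},{"tx": 0,"ty": 0,"tz": -1,"twist": 0},{"tx": 0,"ty": 0,"tz": -0.5,"twist": 0},{"tx": 0,"ty": 0,"tz": 0,"twist": 0}])

```text
t: 14.75
ee_pos: [0.4554, -0.1259, 0.1099]
ee_rot: [-0.499, 0.501, -0.501, 0.499]
force: [-0.4, -0.3, -4.4]
width: 0.0337
```

Emit:
play_rows(steps=[{"tx": 0,"ty": 0,"tz": -0.5,"twist": 0},{"tx": 0,"ty": 0,"tz": -0.5,"twist": 0},{"tx": 0,"ty": 0,"tz": -0.4,"twist": 0},{"tx": 0,"ty": 0,"tz": -0.3,"twist": 0},{"tx": 0,"ty": 0,"tz": -0.3,"twist": 0},{"tx": 0,"ty": 0,"tz": 0,"twist": 0},{"tx": 0,"ty": 0,"tz": 0,"twist": 0}])

```text
t: 15.45
ee_pos: [0.4556, -0.1261, 0.0905]
ee_rot: [0.499, -0.501, 0.501, -0.499]
force: [-0.2, -0.2, -4.5]
width: 0.0334
```

Emit:
play_rows(steps=[{"tx": 0,"ty": 0,"tz": -0.15,"twist": 0},{"tx": 0,"ty": 0,"tz": -0.15,"twist": 0},{"tx": 0,"ty": 0,"tz": 0,"twist": 0},{"tx": 0,"ty": 0,"tz": 0,"twist": 0}])

```text
t: 15.85
ee_pos: [0.4558, -0.1261, 0.0878]
ee_rot: [0.499, -0.501, 0.501, -0.499]
force: [-0.8, 0.9, 1.0]
width: 0.0333
```

Emit:
play_rows(steps=[{"tx": 0,"ty": 0,"tz": 0,"twist": 0},{"tx": 0,"ty": 0,"tz": 0,"twist": 0},{"tx": 0,"ty": 0,"tz": 0,"twist": 0},{"tx": 0,"ty": 0,"tz": 0,"twist": 0},{"tx": 0,"ty": 0,"tz": 1,"twist": 0},{"tx": 0,"ty": 0,"tz": 2,"twist": 0},{"tx": 0,"ty": 0,"tz": 3,"twist": 0},{"tx": 0,"ty": 0,"tz": 3,"twist": 0}], gripper=6.5)

```text
t: 16.65
ee_pos: [0.4554, -0.126, 0.1791]
ee_rot: [-0.499, 0.501, -0.501, 0.499]
force: [0.1, -0.9, -0.6]
width: 0.065
```

Emit:
play_rows(steps=[{"tx": 0,"ty": 2,"tz": 0,"twist": 0},{"tx": 0,"ty": 4,"tz": 0,"twist": 0},{"tx": 0,"ty": 4,"tz": 0,"twist": 0},{"tx": 0,"ty": 4,"tz": 0,"twist": 0},{"tx": 0,"ty": 4,"tz": 0,"twist": 0},{"tx": 0,"ty": 4,"tz": 0,"twist": 0},{"tx": 0,"ty": 2.4,"tz": 0,"twist": 0},{"tx": 0,"ty": 0,"tz": 0,"twist": 0}])

```text
t: 17.45
ee_pos: [0.4554, 0.1202, 0.1782]
ee_rot: [0.499, -0.5, 0.5, -0.5]
force: [-0.2, 0.1, -0.1]
width: 0.0651
```

Emit:
play_rows(steps=[{"tx": 0,"ty": 0,"tz": 0,"twist": 0},{"tx": 0,"ty": 0,"tz": -1,"twist": 0},{"tx": 0,"ty": 0,"tz": 0,"twist": 0}])

```text
t: 17.75
ee_pos: [0.4551, 0.1169, 0.1662]
ee_rot: [-0.499, 0.502, -0.501, 0.498]
force: [-0.4, -0.1, 0.8]
width: 0.065
```

```bash
python3 look.py w13
```

```text
17.8 [0.4553 0.1171 0.1667] [-0.2 -0.6 -0.2] [ 0.07  0.03 -0.01] 0.06525919386049611
```

View pics/w13.png

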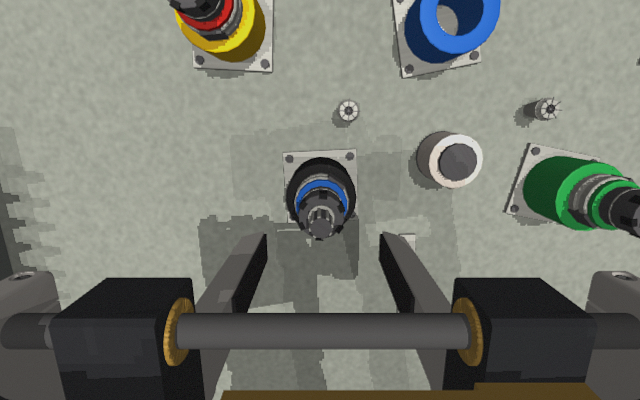

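Green is home and blue stands in the black pot, centred at u≈320. Pick it, with a +1 mm x correction.

Emit:
play_rows(steps=[{"tx": 0.1,"ty": 0.1,"tz": -2,"twist": 0},{"tx": 0,"ty": 0,"tz": -2,"twist": 0},{"tx": 0,"ty": 0,"tz": -2,"twist": 0},{"tx": 0,"ty": 0,"tz": -1.2,"twist": 0},{"tx": 0,"ty": 0,"tz": -0.7,"twist": 0},{"tx": 0,"ty": 0,"tz": 0,"twist": 0},{"tx": 0,"ty": 0,"tz": 0,"twist": 0}])

```text
t: 18.5
ee_pos: [0.457, 0.1189, 0.0891]
ee_rot: [0.499, -0.501, 0.501, -0.499]
force: [0.2, -1.2, 0.1]
width: 0.0651
```

Emit:
play_rows(steps=[{"tx": 0,"ty": 0,"tz": 0,"twist": 0},{"tx": 0,"ty": 0,"tz": 0,"twist": 0},{"tx": 0,"ty": 0,"tz": 0,"twist": 0},{"tx": 0,"ty": 0,"tz": 0,"twist": 0},{"tx": 0,"ty": 0,"tz": 0,"twist": 0},{"tx": 0,"ty": 0,"tz": 0,"twist": 0}], gripper=2.5)

```text
t: 19.1
ee_pos: [0.4567, 0.1192, 0.0886]
ee_rot: [-0.499, 0.501, -0.501, 0.499]
force: [0.4, 2.1, 2.1]
width: 0.0337
```

Emit:
play_rows(steps=[{"tx": 0,"ty": 0,"tz": 0.5,"twist": 0},{"tx": 0,"ty": 0,"tz": 1,"twist": 0},{"tx": 0,"ty": 0,"tz": 2,"twist": 0},{"tx": 0,"ty": 0,"tz": 2,"twist": 0},{"tx": 0,"ty": 0,"tz": 2,"twist": 0},{"tx": 0,"ty": 0,"tz": 1.5,"twist": 0},{"tx": 0,"ty": 0,"tz": 0,"twist": 0}])

```text
t: 19.8
ee_pos: [0.4573, 0.119, 0.1806]
ee_rot: [0.498, -0.5, 0.502, -0.5]
force: [0.8, 0.2, -4.4]
width: 0.0332
```

Emit:
play_rows(steps=[{"tx": 1.5,"ty": -1.2,"tz": 0,"twist": 0},{"tx": 2.8,"ty": -2,"tz": 0,"twist": 0},{"tx": 2.8,"ty": -2,"tz": 0,"twist": 0},{"tx": 2.8,"ty": -2,"tz": 0,"twist": 0},{"tx": 2.7,"ty": -2,"tz": 0,"twist": 0},{"tx": 1.8,"ty": -1.4,"tz": 0,"twist": 0},{"tx": 0.8,"ty": -0.6,"tz": 0,"twist": 0},{"tx": 0,"ty": 0,"tz": 0,"twist": 0}])

```text
t: 20.6
ee_pos: [0.6085, 0.0065, 0.1773]
ee_rot: [-0.499, 0.502, -0.501, 0.498]
force: [0.4, 0.6, -4.5]
width: 0.0335
```

Emit:
play_rows(steps=[{"tx": 0,"ty": 0,"tz": 0,"twist": 0},{"tx": 0,"ty": 0,"tz": 0,"twist": 0}])

```text
t: 20.8
ee_pos: [0.6079, 0.0078, 0.1785]
ee_rot: [-0.499, 0.501, -0.501, 0.499]
force: [0.1, 0.2, -5.2]
width: 0.0335
```

```bash
python3 look.py w14
```

```text
20.85 [0.6081 0.0077 0.1787] [-0.1  0.6 -4.2] [0.04 0.06 0.04] 0.033384445205980794
```

View pics/w14.png

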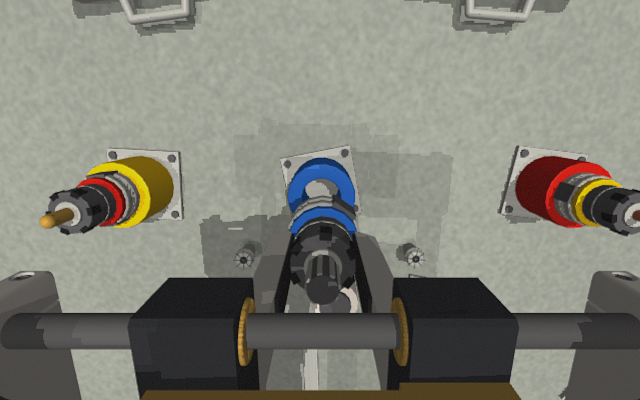

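Centred (u≈321). Lower.

Emit:
play_rows(steps=[{"tx": 0,"ty": 0,"tz": -1,"twist": 0},{"tx": 0,"ty": 0,"tz": -1.5,"twist": 0},{"tx": 0,"ty": 0,"tz": -1.5,"twist": 0},{"tx": 0,"ty": 0,"tz": -1.2,"twist": 0},{"tx": 0,"ty": 0,"tz": -1,"twist": 0},{"tx": 0,"ty": 0,"tz": -0.5,"twist": 0},{"tx": 0,"ty": 0,"tz": 0,"twist": 0}])

```text
t: 21.55
ee_pos: [0.6084, 0.0069, 0.1107]
ee_rot: [-0.499, 0.501, -0.501, 0.499]
force: [-0.5, 0.2, -4.3]
width: 0.0335
```

Emit:
play_rows(steps=[{"tx": 0,"ty": 0,"tz": -0.5,"twist": 0},{"tx": 0,"ty": 0,"tz": -0.5,"twist": 0},{"tx": 0,"ty": 0,"tz": -0.4,"twist": 0},{"tx": 0,"ty": 0,"tz": -0.3,"twist": 0},{"tx": 0,"ty": 0,"tz": -0.3,"twist": 0},{"tx": 0,"ty": 0,"tz": 0,"twist": 0},{"tx": 0,"ty": 0,"tz": 0,"twist": 0}])

```text
t: 22.25
ee_pos: [0.6084, 0.0073, 0.091]
ee_rot: [-0.499, 0.501, -0.501, 0.499]
force: [-1.1, 5.2, -6.5]
width: 0.0333
```

Emit:
play_rows(steps=[{"tx": 0,"ty": 0.05,"tz": -0.1,"twist": 0},{"tx": 0,"ty": 0,"tz": -0.1,"twist": 0},{"tx": 0,"ty": 0,"tz": 0,"twist": 0},{"tx": 0,"ty": 0,"tz": 0,"twist": 0}])

```text
t: 22.65
ee_pos: [0.6086, 0.0074, 0.0894]
ee_rot: [-0.499, 0.501, -0.501, 0.499]
force: [-2.2, 3.9, -2.1]
width: 0.0331
```

Emit:
play_rows(steps=[{"tx": 0,"ty": 0.05,"tz": -0.1,"twist": 0},{"tx": 0,"ty": 0,"tz": 0,"twist": 0},{"tx": 0,"ty": 0,"tz": 0,"twist": 0}])

```text
t: 22.95
ee_pos: [0.6087, 0.0076, 0.0886]
ee_rot: [0.499, -0.501, 0.501, -0.499]
force: [-1.6, -0.4, 0.6]
width: 0.0328
```

Emit:
play_rows(steps=[{"tx": 0,"ty": 0,"tz": 0,"twist": 0},{"tx": 0,"ty": 0,"tz": 0,"twist": 0},{"tx": 0,"ty": 0,"tz": 0,"twist": 0},{"tx": 0,"ty": 0,"tz": 0,"twist": 0},{"tx": 0,"ty": 0,"tz": 1,"twist": 0},{"tx": 0,"ty": 0,"tz": 2,"twist": 0},{"tx": 0,"ty": 0,"tz": 3,"twist": 0},{"tx": 0,"ty": 0,"tz": 3,"twist": 0}], gripper=6.5)

```text
t: 23.75
ee_pos: [0.6085, 0.008, 0.1802]
ee_rot: [0.499, -0.501, 0.501, -0.499]
force: [-0.0, 0.0, 0.3]
width: 0.0648
```

Emit:
play_rows(steps=[{"tx": 0,"ty": 2,"tz": 0,"twist": 0},{"tx": 0,"ty": 3.5,"tz": 0,"twist": 0},{"tx": 0,"ty": 4,"tz": 0,"twist": 0},{"tx": 0.1,"ty": 4,"tz": 0,"twist": 0},{"tx": 0,"ty": 3.5,"tz": 0,"twist": 0},{"tx": 0,"ty": 2.2,"tz": 0,"twist": 0},{"tx": 0,"ty": 0,"tz": 0,"twist": 0},{"tx": 0,"ty": 0,"tz": 0,"twist": 0}])

```text
t: 24.55
ee_pos: [0.6096, 0.1998, 0.1789]
ee_rot: [0.499, -0.501, 0.501, -0.499]
force: [-0.5, 0.7, -0.4]
width: 0.0651
```

Emit:
play_rows(steps=[{"tx": 0,"ty": 0,"tz": 0,"twist": 0},{"tx": 0,"ty": 0,"tz": 0,"twist": 0}])

```text
t: 24.75
ee_pos: [0.6098, 0.1989, 0.1787]
ee_rot: [0.499, -0.501, 0.501, -0.499]
force: [-1.0, 0.5, 0.3]
width: 0.0654
```

```bash
python3 look.py w15; python3 wfit.py w15.pkl yellow; python3 -c "
from plant import env;import cv2
cv2.imwrite('pics/side15.png',env.get_image('side')['image'])"
```

```text
24.8 [0.6098 0.199  0.1787] [ 0.8 -0.1 -0.8] [0.04 0.01 0.02] 0.06497185862057903
yellow [609.7 199.5] 224 1383
```

View pics/w15.png

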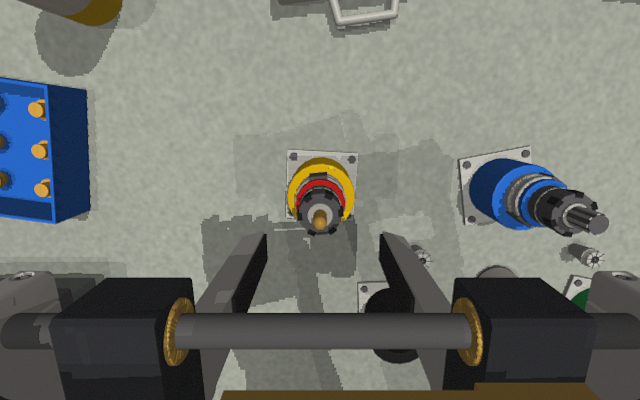

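View pics/side15.png

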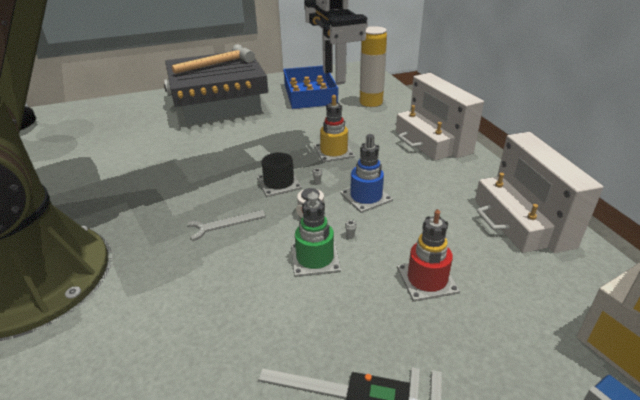

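Green and blue are home, and the gripper is centred over the yellow pot.

Emit:
play_rows(steps=[{"tx": 0,"ty": 0.05,"tz": -2,"twist": 0},{"tx": 0,"ty": 0,"tz": -2,"twist": 0},{"tx": 0,"ty": 0,"tz": -2,"twist": 0},{"tx": 0,"ty": 0,"tz": -2,"twist": 0},{"tx": 0,"ty": 0,"tz": -1,"twist": 0},{"tx": 0,"ty": 0,"tz": 0,"twist": 0},{"tx": 0,"ty": 0,"tz": 0,"twist": 0}])

```text
t: 25.55
ee_pos: [0.61, 0.2004, 0.0893]
ee_rot: [0.499, -0.501, 0.501, -0.499]
force: [-0.3, -0.3, 0.1]
width: 0.0651
```

Emit:
play_rows(steps=[{"tx": 0,"ty": 0,"tz": 0,"twist": 0},{"tx": 0,"ty": 0,"tz": 0,"twist": 0},{"tx": 0,"ty": 0,"tz": 0,"twist": 0},{"tx": 0,"ty": 0,"tz": 0,"twist": 0},{"tx": 0,"ty": 0,"tz": 0,"twist": 0},{"tx": 0,"ty": 0,"tz": 0,"twist": 0}], gripper=2.5)

```text
t: 26.15
ee_pos: [0.6097, 0.2003, 0.0887]
ee_rot: [0.499, -0.501, 0.501, -0.499]
force: [0.9, -0.8, 3.0]
width: 0.0337
```

Emit:
play_rows(steps=[{"tx": 0,"ty": 0,"tz": 0.5,"twist": 0},{"tx": 0,"ty": 0,"tz": 1,"twist": 0},{"tx": 0,"ty": 0,"tz": 2,"twist": 0},{"tx": 0,"ty": 0,"tz": 2,"twist": 0},{"tx": 0,"ty": 0,"tz": 2,"twist": 0},{"tx": 0,"ty": 0,"tz": 1.5,"twist": 0},{"tx": 0,"ty": 0,"tz": 0,"twist": 0},{"tx": 0,"ty": 0,"tz": 0,"twist": 0}])

```text
t: 26.95
ee_pos: [0.6094, 0.2004, 0.1779]
ee_rot: [-0.499, 0.501, -0.501, 0.499]
force: [-0.3, 0.6, -4.3]
width: 0.0333
```

To black (456.3, 118.5): dx −15.3, dy −8.2.

Emit:
play_rows(steps=[{"tx": -1.5,"ty": -0.8,"tz": 0,"twist": 0},{"tx": -2.8,"ty": -1.5,"tz": 0,"twist": 0},{"tx": -2.8,"ty": -1.5,"tz": 0,"twist": 0},{"tx": -2.8,"ty": -1.5,"tz": 0,"twist": 0},{"tx": -2.8,"ty": -1.5,"tz": 0,"twist": 0},{"tx": -1.8,"ty": -0.9,"tz": 0,"twist": 0},{"tx": -0.8,"ty": -0.5,"tz": 0,"twist": 0},{"tx": 0,"ty": 0,"tz": 0,"twist": 0}])

```text
t: 27.75
ee_pos: [0.4562, 0.1182, 0.1781]
ee_rot: [-0.499, 0.501, -0.501, 0.499]
force: [-0.1, 0.1, -3.5]
width: 0.033
```

Emit:
play_rows(steps=[{"tx": 0,"ty": 0,"tz": 0,"twist": 0},{"tx": 0,"ty": 0,"tz": 0,"twist": 0},{"tx": 0,"ty": 0,"tz": 0,"twist": 0}])

```text
t: 28.05
ee_pos: [0.457, 0.1187, 0.1781]
ee_rot: [-0.499, 0.501, -0.501, 0.499]
force: [0.6, -0.7, -3.9]
width: 0.0331
```

```bash
python3 look.py w16
```

```text
28.1 [0.4569 0.1187 0.1782] [ 0.2 -0.1 -3.8] [ 0.05 -0.03 -0.06] 0.033043365952157455
```

View pics/w16.png

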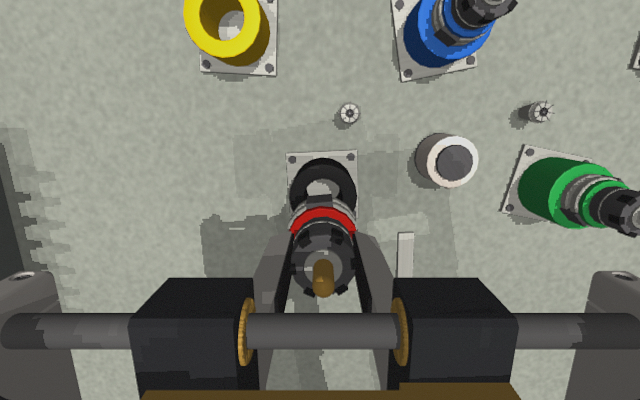

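Emit:
play_rows(steps=[{"tx": 0,"ty": 0,"tz": -1,"twist": 0},{"tx": 0,"ty": 0,"tz": -1.5,"twist": 0},{"tx": 0,"ty": 0,"tz": -1.5,"twist": 0},{"tx": 0,"ty": 0,"tz": -1.2,"twist": 0},{"tx": 0,"ty": 0,"tz": -1,"twist": 0},{"tx": 0,"ty": 0,"tz": -0.5,"twist": 0},{"tx": 0,"ty": 0,"tz": 0,"twist": 0}])

```text
t: 28.8
ee_pos: [0.4564, 0.1184, 0.1109]
ee_rot: [-0.499, 0.501, -0.501, 0.499]
force: [1.0, -0.2, -3.2]
width: 0.0336
```

Emit:
play_rows(steps=[{"tx": 0,"ty": 0,"tz": -0.5,"twist": 0},{"tx": 0,"ty": 0,"tz": -0.5,"twist": 0},{"tx": 0,"ty": 0,"tz": -0.4,"twist": 0},{"tx": 0,"ty": 0,"tz": -0.3,"twist": 0},{"tx": 0,"ty": 0,"tz": -0.3,"twist": 0},{"tx": 0,"ty": 0,"tz": 0,"twist": 0},{"tx": 0,"ty": 0,"tz": 0,"twist": 0}])

```text
t: 29.5
ee_pos: [0.4566, 0.1185, 0.0915]
ee_rot: [0.499, -0.501, 0.501, -0.499]
force: [-0.6, -0.2, -3.1]
width: 0.0334
```

Emit:
play_rows(steps=[{"tx": 0,"ty": 0,"tz": -0.1,"twist": 0},{"tx": 0,"ty": 0,"tz": -0.1,"twist": 0},{"tx": 0,"ty": 0,"tz": 0,"twist": 0},{"tx": 0,"ty": 0,"tz": 0,"twist": 0}])

```text
t: 29.9
ee_pos: [0.4566, 0.1185, 0.0895]
ee_rot: [0.499, -0.501, 0.501, -0.499]
force: [0.4, -0.2, -3.3]
width: 0.0334
```

Emit:
play_rows(steps=[{"tx": 0,"ty": 0,"tz": -0.1,"twist": 0},{"tx": 0,"ty": 0,"tz": 0,"twist": 0},{"tx": 0,"ty": 0,"tz": 0,"twist": 0}])

```text
t: 30.2
ee_pos: [0.4567, 0.1185, 0.0887]
ee_rot: [0.499, -0.501, 0.501, -0.499]
force: [0.2, 0.1, 1.8]
width: 0.0333
```

Emit:
play_rows(steps=[{"tx": 0,"ty": 0,"tz": 0,"twist": 0},{"tx": 0,"ty": 0,"tz": 0,"twist": 0},{"tx": 0,"ty": 0,"tz": 0,"twist": 0},{"tx": 0,"ty": 0,"tz": 0,"twist": 0},{"tx": 0,"ty": 0,"tz": 1,"twist": 0},{"tx": 0,"ty": 0,"tz": 2,"twist": 0},{"tx": 0,"ty": 0,"tz": 3,"twist": 0},{"tx": 0,"ty": 0,"tz": 3,"twist": 0}], gripper=6.5)

```text
t: 31.0
ee_pos: [0.4564, 0.1184, 0.1801]
ee_rot: [-0.499, 0.501, -0.501, 0.499]
force: [0.5, -0.2, -0.2]
width: 0.0651
```

Emit:
play_rows(steps=[{"tx": 0.8,"ty": -1.7,"tz": 0,"twist": 0},{"tx": 1.6,"ty": -3.7,"tz": 0,"twist": 0},{"tx": 1.6,"ty": -3.7,"tz": 0,"twist": 0},{"tx": 1.6,"ty": -3.7,"tz": 0,"twist": 0},{"tx": 1.6,"ty": -3.7,"tz": 0,"twist": 0},{"tx": 1.6,"ty": -3.7,"tz": 0,"twist": 0},{"tx": 1.6,"ty": -3.7,"tz": 0,"twist": 0},{"tx": 1.6,"ty": -3.7,"tz": 0,"twist": 0}])

```text
t: 31.8
ee_pos: [0.577, -0.1592, 0.1793]
ee_rot: [0.499, -0.501, 0.501, -0.499]
force: [0.7, 0.5, 0.9]
width: 0.0646
```

Emit:
play_rows(steps=[{"tx": 1.6,"ty": -3.7,"tz": 0,"twist": 0},{"tx": 1.6,"ty": -3.9,"tz": 0,"twist": 0},{"tx": 0,"ty": 0,"tz": 0,"twist": 0},{"tx": 0,"ty": 0,"tz": 0,"twist": 0},{"tx": 0,"ty": 0,"tz": 0,"twist": 0}])

```text
t: 32.3
ee_pos: [0.6085, -0.2327, 0.1789]
ee_rot: [0.499, -0.501, 0.501, -0.499]
force: [0.6, 0.6, 0.0]
width: 0.0649
```

```bash
python3 look.py w17; python3 wfit.py w17.pkl red
```

```text
32.35 [ 0.6085 -0.2325  0.1791] [-0.1  0.   0.3] [0.07 0.05 0.01] 0.06519363358605713
red [ 608.  -232.4] 246 1350
```

View pics/w17.png

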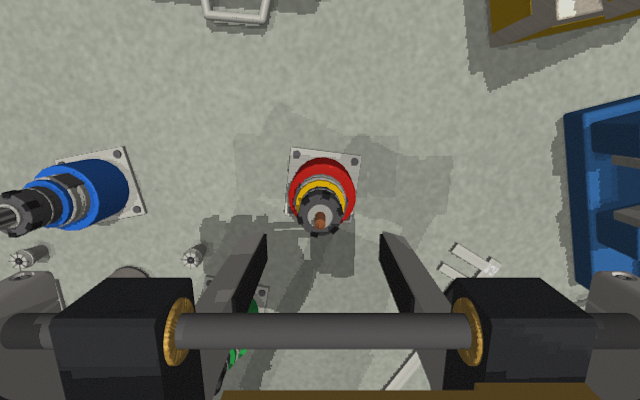

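Emit:
play_rows(steps=[{"tx": 0,"ty": 0,"tz": -2,"twist": 0},{"tx": 0,"ty": 0,"tz": -2,"twist": 0},{"tx": 0,"ty": 0,"tz": -2,"twist": 0},{"tx": 0,"ty": 0,"tz": -2,"twist": 0},{"tx": 0,"ty": 0,"tz": -1,"twist": 0},{"tx": 0,"ty": 0,"tz": 0,"twist": 0},{"tx": 0,"ty": 0,"tz": 0,"twist": 0}])

```text
t: 33.05
ee_pos: [0.609, -0.2334, 0.0896]
ee_rot: [0.499, -0.501, 0.501, -0.499]
force: [0.2, -0.6, 0.2]
width: 0.0648
```

Emit:
play_rows(steps=[{"tx": 0,"ty": 0,"tz": 0,"twist": 0},{"tx": 0,"ty": 0,"tz": 0,"twist": 0},{"tx": 0,"ty": 0,"tz": 0,"twist": 0},{"tx": 0,"ty": 0,"tz": 0,"twist": 0},{"tx": 0,"ty": 0,"tz": 0,"twist": 0},{"tx": 0,"ty": 0,"tz": 0,"twist": 0}], gripper=2.5)

```text
t: 33.65
ee_pos: [0.609, -0.2337, 0.0892]
ee_rot: [0.499, -0.5, 0.502, -0.499]
force: [1.8, 0.4, 4.6]
width: 0.0333
```

Emit:
play_rows(steps=[{"tx": 0,"ty": 0,"tz": 0.5,"twist": 0},{"tx": 0,"ty": 0,"tz": 1.5,"twist": 0},{"tx": 0,"ty": 0,"tz": 3,"twist": 0},{"tx": 0,"ty": 0,"tz": 3,"twist": 0},{"tx": 0,"ty": 0,"tz": 4,"twist": 0},{"tx": 0,"ty": 0,"tz": 4,"twist": 0},{"tx": 0,"ty": 0,"tz": 2,"twist": 0},{"tx": 0,"ty": 0,"tz": 0,"twist": 0}])

```text
t: 34.45
ee_pos: [0.6091, -0.2339, 0.2724]
ee_rot: [0.498, -0.499, 0.503, -0.5]
force: [-1.0, 0.1, -6.4]
width: 0.0333
```

Emit:
play_rows(steps=[{"tx": 0,"ty": 1.5,"tz": 0,"twist": 0},{"tx": 0,"ty": 3,"tz": 0,"twist": 0},{"tx": 0,"ty": 4,"tz": 0,"twist": 0},{"tx": 0,"ty": 4,"tz": 0,"twist": 0},{"tx": 0,"ty": 4,"tz": 0,"twist": 0},{"tx": 0,"ty": 4,"tz": 0,"twist": 0},{"tx": 0,"ty": 4,"tz": 0,"twist": 0},{"tx": 0,"ty": 4,"tz": 0,"twist": 0}])

```text
t: 35.25
ee_pos: [0.6074, 0.0537, 0.2665]
ee_rot: [-0.5, 0.502, -0.5, 0.498]
force: [1.0, -0.4, -5.5]
width: 0.0335
```

Emit:
play_rows(steps=[{"tx": 0,"ty": 4,"tz": 0,"twist": 0},{"tx": 0,"ty": 4,"tz": 0,"twist": 0},{"tx": 0,"ty": 3.5,"tz": 0,"twist": 0},{"tx": 0,"ty": 2.3,"tz": 0,"twist": 0},{"tx": 0,"ty": 1,"tz": -2,"twist": 0},{"tx": 0,"ty": 0,"tz": -3,"twist": 0},{"tx": 0,"ty": 0,"tz": -3,"twist": 0},{"tx": 0,"ty": 0,"tz": -1.3,"twist": 0}])

```text
t: 36.05
ee_pos: [0.6063, 0.1996, 0.1706]
ee_rot: [-0.501, 0.502, -0.5, 0.497]
force: [-0.6, -0.8, -5.5]
width: 0.0334
```

Emit:
play_rows(steps=[{"tx": 0,"ty": 0,"tz": 0,"twist": 0},{"tx": 0,"ty": 0,"tz": 0,"twist": 0},{"tx": 0,"ty": 0,"tz": 0,"twist": 0}])

```text
t: 36.35
ee_pos: [0.6091, 0.1996, 0.1771]
ee_rot: [0.498, -0.501, 0.501, -0.5]
force: [-0.4, 0.6, -5.1]
width: 0.0333
```

```bash
python3 look.py w18
```

```text
36.4 [0.6091 0.1996 0.177 ] [ 0.3 -0.6 -5.7] [0.03 0.01 0.01] 0.03331888068171451
```

View pics/w18.png

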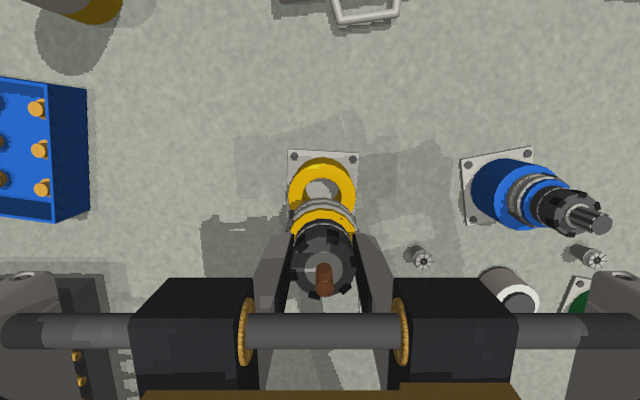

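Emit:
play_rows(steps=[{"tx": 0,"ty": 0.05,"tz": -1,"twist": 0},{"tx": 0,"ty": 0,"tz": -1.5,"twist": 0},{"tx": 0,"ty": 0,"tz": -1.5,"twist": 0},{"tx": 0,"ty": 0,"tz": -1.2,"twist": 0},{"tx": 0,"ty": 0,"tz": -1,"twist": 0},{"tx": 0,"ty": 0,"tz": -0.5,"twist": 0},{"tx": 0,"ty": 0,"tz": 0,"twist": 0}])

```text
t: 37.1
ee_pos: [0.6083, 0.1999, 0.1076]
ee_rot: [-0.499, 0.501, -0.501, 0.499]
force: [-0.4, 0.4, -5.5]
width: 0.033
```

Emit:
play_rows(steps=[{"tx": 0,"ty": 0,"tz": -0.5,"twist": 0},{"tx": 0,"ty": 0,"tz": -0.4,"twist": 0},{"tx": 0,"ty": 0,"tz": -0.4,"twist": 0},{"tx": 0,"ty": 0,"tz": -0.3,"twist": 0},{"tx": 0,"ty": 0,"tz": -0.2,"twist": 0},{"tx": 0,"ty": 0,"tz": 0,"twist": 0},{"tx": 0,"ty": 0,"tz": 0,"twist": 0}])

```text
t: 37.8
ee_pos: [0.6086, 0.2, 0.0906]
ee_rot: [0.499, -0.501, 0.501, -0.499]
force: [0.4, 0.3, -5.1]
width: 0.0333
```

Emit:
play_rows(steps=[{"tx": 0,"ty": 0,"tz": -0.1,"twist": 0},{"tx": 0,"ty": 0,"tz": -0.1,"twist": 0},{"tx": 0,"ty": 0,"tz": 0,"twist": 0},{"tx": 0,"ty": 0,"tz": 0,"twist": 0}])

```text
t: 38.2
ee_pos: [0.6089, 0.2, 0.0892]
ee_rot: [0.499, -0.501, 0.501, -0.499]
force: [-1.7, 0.3, 3.6]
width: 0.0332
```

Seated. Release, rise, go to black (456.6, 118.5): dx −15.2, dy −8.15.

Emit:
play_rows(steps=[{"tx": 0,"ty": 0,"tz": 0,"twist": 0},{"tx": 0,"ty": 0,"tz": 0,"twist": 0},{"tx": 0,"ty": 0,"tz": 0,"twist": 0},{"tx": 0,"ty": 0,"tz": 0,"twist": 0},{"tx": 0,"ty": 0,"tz": 1,"twist": 0},{"tx": 0,"ty": 0,"tz": 2,"twist": 0},{"tx": 0,"ty": 0,"tz": 3,"twist": 0},{"tx": 0,"ty": 0,"tz": 3,"twist": 0}], gripper=6.5)

```text
t: 39.0
ee_pos: [0.6085, 0.1999, 0.1801]
ee_rot: [-0.499, 0.501, -0.501, 0.499]
force: [0.2, -1.5, 0.7]
width: 0.0649
```

Emit:
play_rows(steps=[{"tx": -1.5,"ty": -0.8,"tz": 0,"twist": 0},{"tx": -2.8,"ty": -1.5,"tz": 0,"twist": 0},{"tx": -2.8,"ty": -1.5,"tz": 0,"twist": 0},{"tx": -2.8,"ty": -1.5,"tz": 0,"twist": 0},{"tx": -2.8,"ty": -1.5,"tz": 0,"twist": 0},{"tx": -2.5,"ty": -1.35,"tz": 0,"twist": 0},{"tx": 0,"ty": 0,"tz": 0,"twist": 0},{"tx": 0,"ty": 0,"tz": 0,"twist": 0}])

```text
t: 39.8
ee_pos: [0.4571, 0.1185, 0.1795]
ee_rot: [0.498, -0.501, 0.502, -0.499]
force: [1.3, -0.4, 0.5]
width: 0.0647
```

Emit:
play_rows(steps=[{"tx": 0,"ty": 0,"tz": 0,"twist": 0},{"tx": 0,"ty": 0,"tz": 0,"twist": 0}])

```text
t: 40.0
ee_pos: [0.4571, 0.1188, 0.1784]
ee_rot: [-0.499, 0.501, -0.501, 0.499]
force: [0.1, -0.1, 0.3]
width: 0.065
```

```bash
python3 look.py w19
```

```text
40.05 [0.457  0.1187 0.1783] [-0.6  0.5 -0.2] [ 0.09  0.02 -0.05] 0.06472593312670924
```

View pics/w19.png

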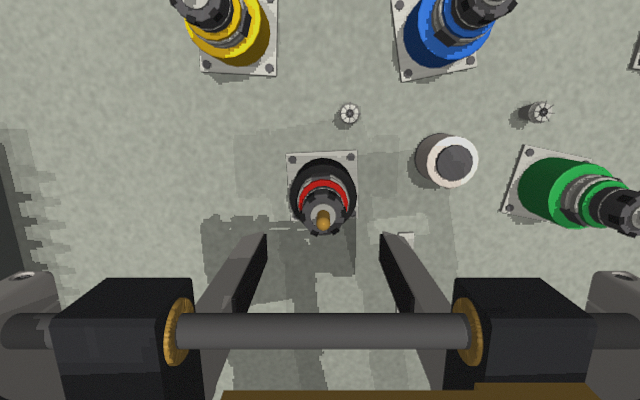

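Emit:
play_rows(steps=[{"tx": 0,"ty": 0,"tz": -2,"twist": 0},{"tx": 0,"ty": 0,"tz": -2,"twist": 0},{"tx": 0,"ty": 0,"tz": -2,"twist": 0},{"tx": 0,"ty": 0,"tz": -2,"twist": 0},{"tx": 0,"ty": 0,"tz": -1,"twist": 0},{"tx": 0,"ty": 0,"tz": 0,"twist": 0},{"tx": 0,"ty": 0,"tz": 0,"twist": 0}])

```text
t: 40.75
ee_pos: [0.457, 0.1186, 0.089]
ee_rot: [0.499, -0.501, 0.501, -0.499]
force: [0.2, 1.0, 0.6]
width: 0.0647
```

Emit:
play_rows(steps=[{"tx": 0,"ty": 0,"tz": 0,"twist": 0},{"tx": 0,"ty": 0,"tz": 0,"twist": 0},{"tx": 0,"ty": 0,"tz": 0,"twist": 0},{"tx": 0,"ty": 0,"tz": 0,"twist": 0},{"tx": 0,"ty": 0,"tz": 0,"twist": 0},{"tx": 0,"ty": 0,"tz": 0,"twist": 0}], gripper=2.5)

```text
t: 41.35
ee_pos: [0.4567, 0.1184, 0.0886]
ee_rot: [0.499, -0.501, 0.501, -0.499]
force: [-0.4, -1.2, 2.3]
width: 0.0328
```

Emit:
play_rows(steps=[{"tx": 0,"ty": 0,"tz": 0.5,"twist": 0},{"tx": 0,"ty": 0,"tz": 1.5,"twist": 0},{"tx": 0,"ty": 0,"tz": 2,"twist": 0},{"tx": 0,"ty": 0,"tz": 2,"twist": 0},{"tx": 0,"ty": 0,"tz": 2,"twist": 0},{"tx": 0,"ty": 0,"tz": 1,"twist": 0},{"tx": 0,"ty": 0,"tz": 0,"twist": 0}])

```text
t: 42.05
ee_pos: [0.4569, 0.1185, 0.1793]
ee_rot: [0.498, -0.501, 0.501, -0.499]
force: [0.6, -0.4, -3.0]
width: 0.0334
```

Emit:
play_rows(steps=[{"tx": 0.7,"ty": -1.6,"tz": 0,"twist": 0},{"tx": 1.4,"ty": -3.2,"tz": 0,"twist": 0},{"tx": 1.6,"ty": -3.7,"tz": 0,"twist": 0},{"tx": 1.6,"ty": -3.7,"tz": 0,"twist": 0},{"tx": 1.6,"ty": -3.7,"tz": 0,"twist": 0},{"tx": 1.6,"ty": -3.7,"tz": 0,"twist": 0},{"tx": 1.6,"ty": -3.7,"tz": 0,"twist": 0},{"tx": 1.6,"ty": -3.7,"tz": 0,"twist": 0}])

```text
t: 42.85
ee_pos: [0.5735, -0.1531, 0.1768]
ee_rot: [-0.499, 0.502, -0.5, 0.499]
force: [0.3, 1.5, -2.4]
width: 0.0332
```

Emit:
play_rows(steps=[{"tx": 1.4,"ty": -3.2,"tz": 0,"twist": 0},{"tx": 1.2,"ty": -2.8,"tz": 0,"twist": 0},{"tx": 0.9,"ty": -2.1,"tz": 0,"twist": 0},{"tx": 0,"ty": 0,"tz": 0,"twist": 0},{"tx": 0,"ty": 0,"tz": 0,"twist": 0},{"tx": 0,"ty": 0,"tz": 0,"twist": 0},{"tx": 0,"ty": 0,"tz": 0,"twist": 0}])

```text
t: 43.55
ee_pos: [0.6085, -0.2317, 0.1783]
ee_rot: [-0.499, 0.501, -0.501, 0.499]
force: [0.7, 0.1, -4.3]
width: 0.0332
```

```bash
python3 look.py w20
```

```text
43.6 [ 0.6085 -0.2318  0.1785] [ 0.4 -1.5 -4.1] [0.02 0.05 0.04] 0.03311439367971008
```

View pics/w20.png

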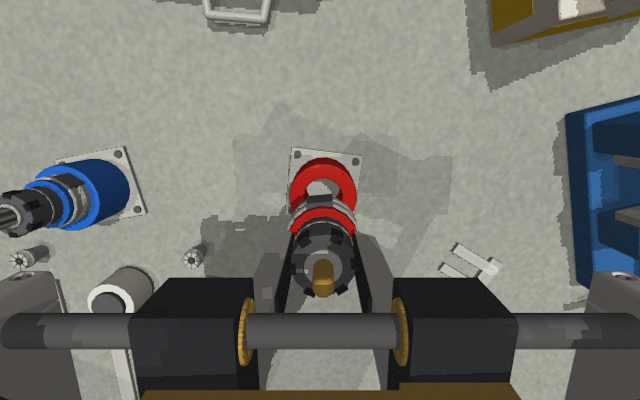

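Emit:
play_rows(steps=[{"tx": 0,"ty": -0.05,"tz": -1,"twist": 0},{"tx": 0,"ty": 0,"tz": -1.5,"twist": 0},{"tx": 0,"ty": 0,"tz": -1.5,"twist": 0},{"tx": 0,"ty": 0,"tz": -1.2,"twist": 0},{"tx": 0,"ty": 0,"tz": -1,"twist": 0},{"tx": 0,"ty": 0,"tz": -0.5,"twist": 0},{"tx": 0,"ty": 0,"tz": 0,"twist": 0}])

```text
t: 44.3
ee_pos: [0.6084, -0.233, 0.1106]
ee_rot: [-0.499, 0.501, -0.501, 0.499]
force: [-0.1, 0.7, -1.7]
width: 0.0332
```

Emit:
play_rows(steps=[{"tx": 0,"ty": 0,"tz": -0.5,"twist": 0},{"tx": 0,"ty": 0,"tz": -0.5,"twist": 0},{"tx": 0,"ty": 0,"tz": -0.4,"twist": 0},{"tx": 0,"ty": 0,"tz": -0.3,"twist": 0},{"tx": 0,"ty": 0,"tz": -0.3,"twist": 0},{"tx": 0,"ty": 0,"tz": 0,"twist": 0},{"tx": 0,"ty": 0,"tz": 0,"twist": 0}])

```text
t: 45.0
ee_pos: [0.6086, -0.2331, 0.0915]
ee_rot: [0.499, -0.501, 0.501, -0.499]
force: [0.4, 0.3, -2.5]
width: 0.0335
```

Emit:
play_rows(steps=[{"tx": 0,"ty": 0,"tz": -0.15,"twist": 0},{"tx": 0,"ty": 0,"tz": -0.15,"twist": 0},{"tx": 0,"ty": 0,"tz": 0,"twist": 0},{"tx": 0,"ty": 0,"tz": 0,"twist": 0}])

```text
t: 45.4
ee_pos: [0.6087, -0.2331, 0.0887]
ee_rot: [0.499, -0.501, 0.501, -0.499]
force: [0.0, -0.3, 0.3]
width: 0.0338
```

Emit:
play_rows(steps=[{"tx": 0,"ty": 0,"tz": 0,"twist": 0},{"tx": 0,"ty": 0,"tz": 0,"twist": 0},{"tx": 0,"ty": 0,"tz": 0,"twist": 0},{"tx": 0,"ty": 0,"tz": 0,"twist": 0},{"tx": 0,"ty": 0,"tz": 1,"twist": 0},{"tx": 0,"ty": 0,"tz": 2,"twist": 0},{"tx": 0,"ty": 0,"tz": 3,"twist": 0},{"tx": 0,"ty": 0,"tz": 3,"twist": 0}], gripper=6.5)

```text
t: 46.2
ee_pos: [0.6085, -0.233, 0.1802]
ee_rot: [0.499, -0.501, 0.501, -0.499]
force: [-0.2, -0.1, 0.4]
width: 0.0653
```

Emit:
play_rows(steps=[{"tx": -2,"ty": 0,"tz": 3,"twist": 0},{"tx": -3,"ty": 1,"tz": 3,"twist": 0},{"tx": -3,"ty": 1,"tz": 3,"twist": 0},{"tx": -3,"ty": 1,"tz": 3,"twist": 0},{"tx": -3,"ty": 1,"tz": 1,"twist": 0},{"tx": -2,"ty": 1,"tz": 0,"twist": 0},{"tx": 0,"ty": 0,"tz": 0,"twist": 0},{"tx": 0,"ty": 0,"tz": 0,"twist": 0}])

```text
t: 47.0
ee_pos: [0.4487, -0.1831, 0.3093]
ee_rot: [0.499, -0.501, 0.502, -0.499]
force: [0.2, 0.0, 0.2]
width: 0.0653
```

```bash
python3 look.py w21; sed -i 's/  s0=ray/  s0=ray/' fit.py; python3 fit.py; python3 wfit.py w21.pkl red green blue yellow black; ls pics | grep ov
```

```text
47.05 [ 0.449  -0.1832  0.3088] [ 0.9 -0.3 -0.7] [0.   0.03 0.02] 0.06498935190113889
red [(array([ 604.8, -235.1]), 70), (array([ 610.1, -229.5]), 541), (array([ 607.2, -232.5]), 682)] [np.int32(545), np.int32(818)]
green [(array([ 451.3, -126.3]), 148), (array([ 455.9, -119.5]), 246), (array([ 453.8, -124.1]), 454)] [np.int32(607), np.int32(935)]
blue [(array([604.7,   6.6]), 205), (array([608.9,  12.1]), 146), (array([605.6,   7.3]), 405)] [np.int32(697), np.int32(740)]
yellow [(array([604.5, 200.1]), 248), (array([609.1, 205.5]), 99), (array([605.2, 200.3]), 394)] [np.int32(817), np.int32(574)]
black [(array([452. , 118.3]), 105), (array([455.8, 123.2]), 153), (array([454.5, 119.8]), 269)] [np.int32(1004), np.int32(935)]
[ 0.44907528 -0.18328719  0.30820014] [[-0.004 -0.001  1.   ]
 [-1.     0.    -0.004]
 [-0.    -1.    -0.001]]
gauge [ 0.48455551 -0.00298474] [ 4.87932170e-01 -1.61308591e-05]
red [ 610.  -234.6] 454 1258
green [ 456.2 -126.3] 401 940
blue [609.2   7.1] 645 1751
yellow [609.8 200.9] 160 2173
black [456.9 115.1] 216 2654
ov_scene_0.35.png
ov_scene_47.15.png
ov_side_0.35.png
ov_side_47.15.png
```

View pics/w21.png

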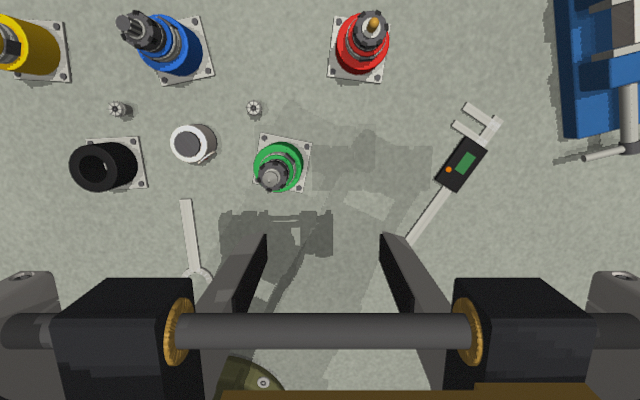

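View pics/ov_side_47.15.png

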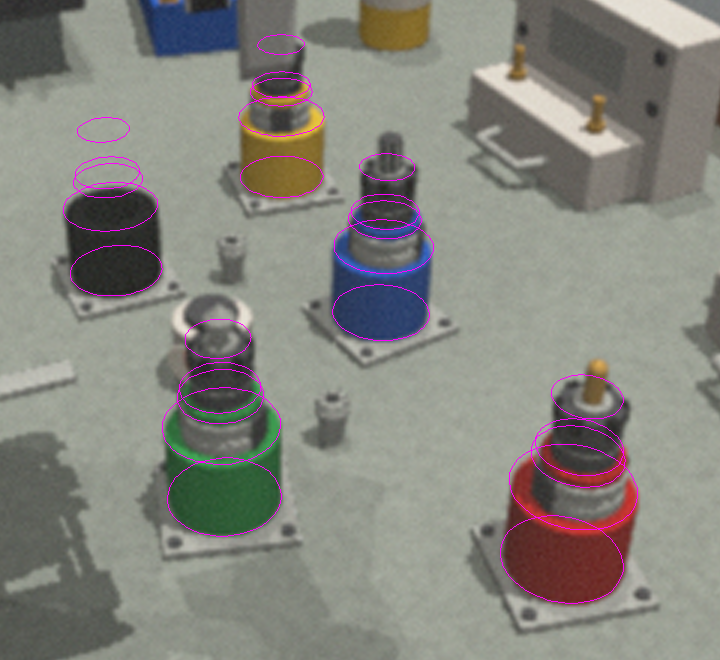

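View pics/ov_scene_47.15.png

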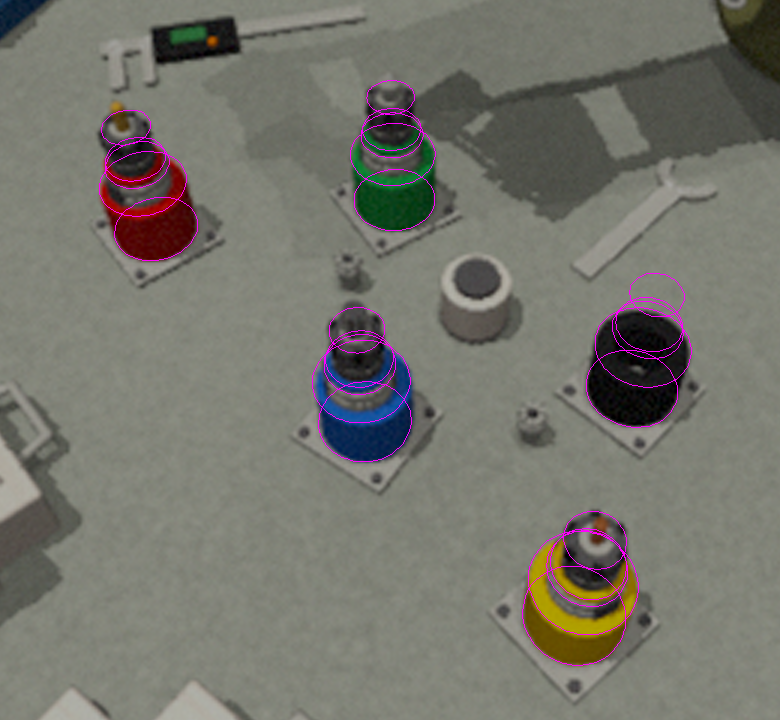

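```bash
python3 -c "
from plant import env
print(env.finish_job(), env.observe()['t'])"
```

```text
the job is handed in; nothing more can be done
the job is handed in; nothing more can be done
```

The job is handed in: all four toolholders are in the pots of their own colour, the black pot is empty, and it took about 47 s of the 112 s allowed. No verdict was reported. I swapped green and blue through the black pot, then yellow and red. Each holder was lowered until the wrist force showed the flange meeting the rim, and only then released.

**Last checks:**
- **Seating:** the last side, scene and wrist pictures show all four holders upright, with flanges down at the same height as the originally seated ones. The gripper is open and well clear of everything.
- **Gauge:** it looks to be exactly where it was at the start. I compared it by eye and did not re-measure its position.

**What disagreed:**
- **Cameras:** the scene and side cameras differ by about 4–7 mm on pot positions, more than the stated 2 mm. I relied on the wrist camera, and all placings went in cleanly with it.
- **Blue holder:** it met about 5 N of sideways force just before seating. That eased after 1 mm of correction in y, and the holder then seated normally.
- **First move calls:** the first two were refused because rows had missing keys. Nothing moved.

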